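# Gauge the drill bush and hold it home in the drilling jig

## Robot

A 6-joint arm with a two-finger parallel gripper is mounted at the origin on a cart in front of the work surface, level with it; the furniture and walls round the work are solid. World frame = base frame: x ahead of the robot, y to its left, z up, the work surface at z = 0. Lengths are in m, angles in degrees, forces in N, time in s.
With the tool pointing down it reaches from about 0.375 to 0.9 m from the base axis. Payload 3.1 kg.
Tool frame: the origin (TCP) lies on the centre line of the jaws, within the pads' length; the fingertips stand 8 mm ahead of it and the grasp point (between the pads) lies 11 mm behind it; y points along the fingers, x is the direction in which the jaws open and shut, and the axes are right-handed (so a half turn about y gives the same grasp; the last joint's range is limited). The gripper opens to 87 mm and grips with 3 to 60 N. Pads are 19 mm wide; open, the fingers measure 117 mm over their backs; the gripper's body (75 mm by 190 mm) begins 51 mm behind the grasp point.
Start: joints at [55.262, 30.224, 82.088, -0, 67.689, -10.227], TCP at [0.259, 0.569, 0.194] pointing down, gripper open.
Joint ranges: [-176.69, 176.69], [-43.24, 126.21], [12.49, 139.97], [-82, 262], [0, 151.66], [-163.58, 163.58]. Speed limits (degrees/s): [159.86, 159.86, 180, 180, 180, 180].

## Interface

Orientations are given as a 3x3 rotation matrix whose columns are the frame's x, y, z axes.
In Python, from rig import read_state, imaging, job, spotter gives the robot as it stands.
- The arm moves only by the tool apply_moves, never from a script. Its argument "steps" is a list of rows, each an object of numbers: "x", "y", "z": the shift along the world's x, y, z in mm; "spin": the turn about the world's z in rad. In form: [{"x": .., "y": .., "z": .., "spin": ..}, ...]. A call has 1 to 12 rows; each row shifts and turns the pose as measured when the row begins; what a row does not reach is not made up. A row lasts 1/10 s, in which the tool goes at most 50 mm and 8.59 degrees, less where a joint would pass 70% of its speed; a pose out of reach is approached as far as the arm can. A call is refused whole if a number of a shift passes 50 or a number of a turn 0.15, either way. A call with a gripper value outside its range is refused whole. "grip" is the finger opening in mm, from 0 to 87, set as the call begins (left out, the last holds). The fingers move at their own pace and stop on an object; the grip force is fixed at half the most. Time passes only in rows, so rows that do not move let the fingers close. It gives the time, the measured TCP pose, the force and the opening at its end, in the units of the state.
- read_state(): the state, without advancing time (a new reading comes with each control period).
- imaging.capture(name): name is "scene" or "side" or "wrist"; returns the picture (384x512x3 uint8, red, green, blue); there is no depth.
- imaging.camera_params(name): a dict with "fov_y" (degrees; the focal length in pixels is half the picture's height over the tangent of half this angle, whatever the lens; pixels are square), "cx", "cy" (the principal point, pixels), "R" (3x3) and "t" (3): a world point X has camera coordinates R X + t. Camera axes: x right, y down, z forward; pixel columns grow to the right and rows downward; lengths in m; the calibration is good to about 2 mm. A picture is of the moment at which its call begins: read the wrist's pose just before it. camera_params takes no time and is no camera call; for the wrist camera it gives the pose at the moment of the call.
- job.hand_in(): hands the job in, once; it reports no verdict.
Trained networks look in the newest picture that a camera, given by its name, has taken for a name from the list of things; names that differ only in an ending like _2 or _b are one class to them, and where a whole thing is asked for, a point or a joint stands for the part that bears it (a point fixed in the world has none). Each returns a list of dicts, best first, with "score" (0 to 1); they miss things now and then, are a little off and sometimes report something else, mostly with a low value. They report only what shows in the picture. A call takes as long as a camera call.
- spotter.cut_out(name, camera): "mask" (384x512 bool, what is visible of it) and "rect" ([left, top, width, height] in pixels, round what is visible of it).
The state is a dict: "time_s": time; "joint_positions": joint angles; "qvel": joint speeds; "tau": joint torques, N m; "position": TCP position; "tcp_rot": TCP orientation; "force": force on the tool from outside, world axes, zero at the start; "moment": the same for the moment, N m; "opening": opening from 0.0 (shut) to 1.0 (fully open).
Only numpy, scipy, OpenCV 4.12 (cv2) and the standard library are available. Lean on these libraries where they do the work, as an engineer would, in place of code of your own. Each camera call takes 0.05 s, during which the arm holds its last target.

## Task

Two steel drill bushes stand on the bench; one is bored wide enough for the gauge pin, the other is not. Prove the wide one by sliding it right down over the upright gauge pin until it stands on the gauge's seat, then put it in the collar of the drilling jig with its two lugs in the keyways, push it fully home against the spring, twist it a quarter turn clockwise (seen from above) to the stop, and finish while still gripping it and pressing it down, so that its flange stays flat on the collar and I can drive the lock screw. Leave the narrow bush standing upright on the bench and do not disturb the jar, the wooden block or the tin.

Things in the scene. Friction and masses are not known exactly. Their poses are not given: they have to be found in the camera images.
- bush_wide: steel drill bush with the wide bore (16 mm, right through), loose, 0.13-0.21 kg, 63 mm tall, upright. Origin: centre of its lower end; z up its axis. From below: round shank 28 mm wide to 30 mm (lower edge chamfered), flange 44 mm wide from 30 to 35 mm, grip from 35 to 63 mm. A half turn about z gives the same shape
- bush_wide_grip (a point): on the wide bush's axis, 49 mm above its lower end, middle of its grip: a 32 mm knurled round with two flats 26 mm apart that face along the bush's +y and -y (take it by the flats from above); axes as the bush
- bush_wide_lugs (a point): on the wide bush's axis, 13.5 mm above its lower end, level with the middle of its two lugs: they stick out of the shank along the bush's +x and -x (square to the flats), to 20.5 mm from the axis, 7 mm wide and 6 mm high; axes as the bush
- bush_narrow: the other drill bush, the same outside and with the same origin and axes, but its bore is only 9 mm wide, so it stops on the nose of the gauge pin
- bush_wide_flange (a point): centre of the underside of the wide bush's flange, on its axis, 30 mm above its lower end; lies level with collar_mouth when the bush is fully home; axes as the bush
- gauge: fixed gauge: a round dark steel foot 56 mm in diameter (12 mm high, with a raised seat 23 mm wide at 14 mm) with an upright steel pin 14 mm in diameter, its top 54 mm above the bench; the last 8 mm taper to a nose 5 mm wide. Origin: centre of its underside
- gauge_seat (a point): on the pin's axis at the height of the seat (14 mm above the bench), where the bush's lower end comes to stand
- jig: fixed cross-drilling jig: aluminium base plate 128 x 96 x 12 mm, square tower 76 mm wide up to 60 mm, round steel collar 64 mm wide on top, its rim 78 mm above the bench. A 20 mm beech rod through the tower along the jig's y sticks out 40 mm each side; a knurled lock screw sticks out of the collar towards -x to 53 mm from the axis, below the rim. Origin: under the collar's axis, at the bench; z up
- collar_mouth (a point): centre of the collar's mouth, at its rim; axes as the jig. Vertical bore 30 mm with two keyways, 10 mm wide and reaching 22.5 mm out, along the jig's +x and -x; the lip is 10 mm thick. The bush enters with its x along the jig's x (either way round)
- collar_lip (a point): on the collar's axis, at the underside of the lip, 10 mm below the rim. With the flange less than 3.5 mm above the rim the lugs are under the lip: the bush then turns clockwise seen from above (yaw decreasing) by 80 degrees to a stop, not the other way. Let go there, the spring lifts it 3.5 mm until the lugs catch under the lip
- presser (a joint): travel of the spring-loaded presser under the bush, in m: 0 up (its top 20 mm below the rim), grows as it is pushed down; 0.010 with the bush fully home. It pushes back with 3 N at 0 and 12 N at 0.010
- jar_09: bystander: screw jar with a white lid, 52 mm wide, 94 mm tall, loose; origin at the centre of its underside
- beech_block: bystander: beech block 26 x 70 x 22 mm, loose; origin at the centre of its underside
- rivet_tin: bystander: small red lidded tin 42 x 60 x 34 mm, loose; origin at the centre of its underside

How it is judged:
By the outcome, as a careful person would: the job done as asked, in the order asked, and still so for the second after the job is handed in, while the arm keeps its last pose, push and grip.
It also fails if it takes over 48 s, if anything falls off the work surface, if the arm or the gripper's body presses on something with over 40 N, if the wrist force passes 120 N, or if a joint passes its speed limit or range.

## Working session

There is one attempt and no reset: what is moved stays moved. The work goes in short steps, Python scripts to look and compute and a tool call to move; the robot and the scene stay as the last step left them, time stands still between calls to the robot, and variables do not carry over. Pictures are saved under pics/ and viewed, and the job is handed in when it is done.

Besides the shell and the picture viewer there is one more tool, called as name(argument=value, ...) on one line, values as JSON. apply_moves: Moves the arm, as the interface text tells. Its arguments: {"type":"object","properties":{"steps":{"type":"array"},"grip":{"type":"number"}},"required":["steps"]}

```bash
ls; mkdir -p pics
cat > h.py <<'E'
import numpy as np, cv2
from rig import read_state, imaging, job, spotter
def save(im,n): cv2.imwrite('pics/'+n,im[:,:,::-1])
def K(p):
    f=192/np.tan(np.radians(p['fov_y']/2)); return f,p['cx'],p['cy']
def ray(p,uv,z):
    f,cx,cy=K(p);R=np.array(p['R']);t=np.array(p['t'])
    d=R.T@np.array([(uv[0]-cx)/f,(uv[1]-cy)/f,1]);c=-R.T@t
    return c+d*(z-c[2])/d[2]
def proj(p,X):
    f,cx,cy=K(p);X=np.atleast_2d(X);c=X@np.array(p['R']).T+np.array(p['t'])
    return np.c_[cx+f*c[:,0]/c[:,2],cy+f*c[:,1]/c[:,2]]
E
python3 - <<'E'
from h import *
s=read_state();print(s)
for n in ['scene','side','wrist']:
    save(imaging.capture(n),n+'0.png');print(n,imaging.camera_params(n))
E
```

```text
pics
{'time_s': 0.0, 'joint_positions': array([ 5.52594210e+01,  3.02796634e+01,  8.21552553e+01,  1.00766361e-03,
        6.76881582e+01, -1.02266447e+01]), 'qvel': array([-0.02914676, -0.09846052,  0.01549383, -0.01304189, -0.07595575,
        0.06586936]), 'tau': array([-7.15113638e-04, -4.40036166e+01, -1.76595122e+01,  6.33720355e-02,
        5.82079869e-02, -1.52403941e-04]), 'position': array([0.25883283, 0.56803068, 0.19257049]), 'tcp_rot': array([[ 4.14919318e-01, -1.23748767e-03, -9.09857367e-01],
       [ 9.09855760e-01, -1.75590617e-03,  4.14920973e-01],
       [-2.11108375e-03, -9.99997693e-01,  3.97375893e-04]]), 'force': array([-0.46313223,  0.91958029,  0.08897206]), 'moment': array([ 0.01088274, -0.03247962, -0.00556699]), 'opening': 0.998012558031206}
scene {'fov_y': 56.170997258205986, 'cx': 255.32425849760853, 'cy': 198.0518825142302, 'R': array([[ 0.6756516 , -0.73719242, -0.00650014],
       [-0.44553025, -0.40128083, -0.80029775],
       [ 0.58736505,  0.54361846, -0.59956756]]), 't': array([-0.45767728,  0.28839459,  0.60056298])}
side {'fov_y': 57.61944960954562, 'cx': 258.35392977030295, 'cy': 187.08135194141397, 'R': array([[-0.95213921, -0.30540021, -0.01271386],
       [-0.18027457,  0.59465546, -0.78350875],
       [ 0.2468441 , -0.74371742, -0.62125067]]), 't': array([0.55993469, 0.18581582, 0.69511071])}
wrist {'fov_y': 68.62435634281222, 'cx': 255.98937391633004, 'cy': 194.69353322190992, 'R': array([[ 4.14827917e-01,  9.09899590e-01, -7.31279267e-04],
       [ 8.80713742e-01, -4.01319756e-01,  2.51566607e-01],
       [ 2.28606876e-01, -1.05000899e-01, -9.67839712e-01]]), 't': array([-0.62366046, -0.03000643,  0.38861966])}
```

View pics/scene0.png

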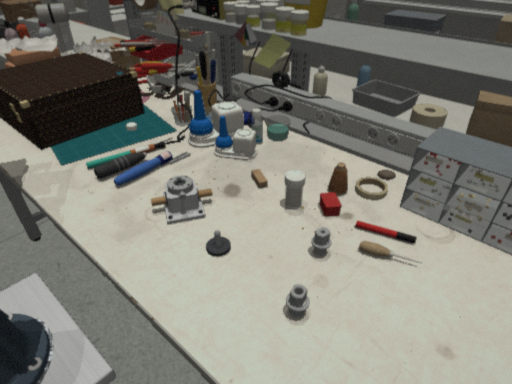

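View pics/side0.png

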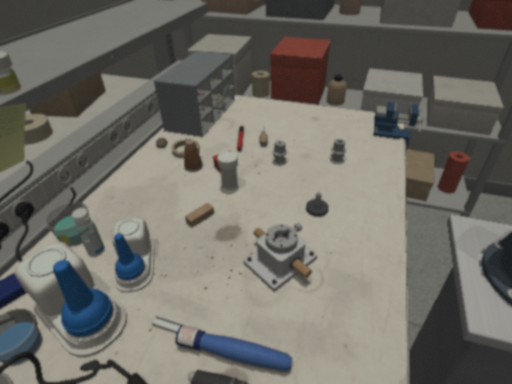

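View pics/wrist0.png

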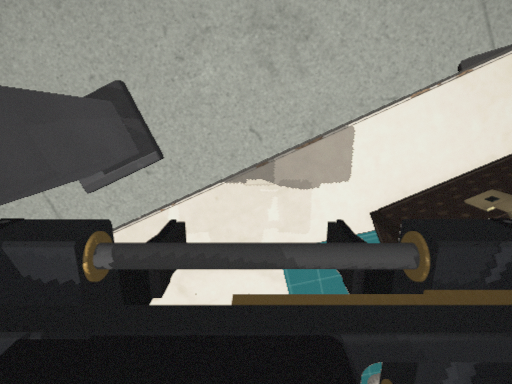

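```bash
python3 - <<'E'
import cv2,numpy as np
a=cv2.imread('pics/scene0.png');b=cv2.imread('pics/side0.png')
c=lambda i,x,y,w=60,h=60:cv2.resize(i[y:y+h,x:x+w],(390,290),interpolation=cv2.INTER_CUBIC)
cv2.imwrite('pics/z0.png',np.vstack([np.hstack([c(a,265,270,80),c(a,290,215,80)]),np.hstack([c(b,300,130,80),c(b,240,120,80)])]))
cv2.imwrite('pics/z1.png',np.hstack([c(a,140,160,120,100),c(b,230,180,120,110)]))
E
python3 - <<'E'
from h import *
for cam in ['scene','side']:
    im=imaging.capture(cam);p=imaging.camera_params(cam)
    for n in ['bush_wide','bush_narrow','gauge','jig','jar_09','beech_block','rivet_tin']:
        for d in spotter.cut_out(n,cam)[:3]:
            r=d['rect']; m=d['mask']; v,u=np.nonzero(m)
            z=dict(bush_wide=.032,bush_narrow=.032,gauge=.01,jig=.03,jar_09=.047,beech_block=.011,rivet_tin=.017)[n]
            print(cam,n,round(d['score'],2),r,ray(p,(u.mean(),v.mean()),z).round(3))
E
```

```text
scene bush_wide 0.68 [286.9, 285.5, 21.6, 35.4] [ 0.446 -0.319  0.032]
scene gauge 0.58 [204.9, 233.7, 24.6, 22.6] [ 0.461 -0.084  0.01 ]
scene jig 0.73 [152.0, 175.7, 63.0, 51.5] [0.498 0.091 0.03 ]
scene jig 0.69 [286.6, 281.5, 22.8, 35.3] [ 0.448 -0.318  0.03 ]
scene jar_09 0.6 [282.8, 167.1, 20.0, 45.5] [ 0.709 -0.107  0.047]
scene beech_block 0.46 [251.3, 169.1, 14.1, 19.7] [0.727 0.03  0.011]
scene rivet_tin 0.74 [319.0, 191.1, 20.1, 26.0] [ 0.754 -0.192  0.017]
side bush_wide 0.84 [330.6, 138.8, 16.9, 25.8] [ 0.444 -0.319  0.032]
side bush_narrow 0.66 [274.7, 139.0, 12.8, 24.9] [ 0.607 -0.259  0.032]
side bush_narrow 0.41 [329.1, 140.5, 15.5, 22.1] [ 0.444 -0.319  0.032]
side gauge 0.59 [308.1, 191.1, 23.0, 24.2] [ 0.462 -0.079  0.01 ]
side jig 0.93 [244.1, 222.4, 71.1, 69.5] [0.505 0.116 0.03 ]
side jar_09 0.89 [218.3, 154.6, 18.5, 35.3] [ 0.707 -0.112  0.047]
side jar_09 0.59 [331.0, 137.9, 16.5, 26.3] [ 0.444 -0.294  0.047]
side jar_09 0.17 [245.2, 222.9, 70.7, 70.3] [0.5   0.13  0.047]
side beech_block 0.77 [185.3, 201.4, 31.0, 26.4] [0.727 0.035 0.011]
side rivet_tin 0.65 [210.5, 156.4, 6.3, 14.8] [ 0.776 -0.18   0.017]
```

View pics/z0.png

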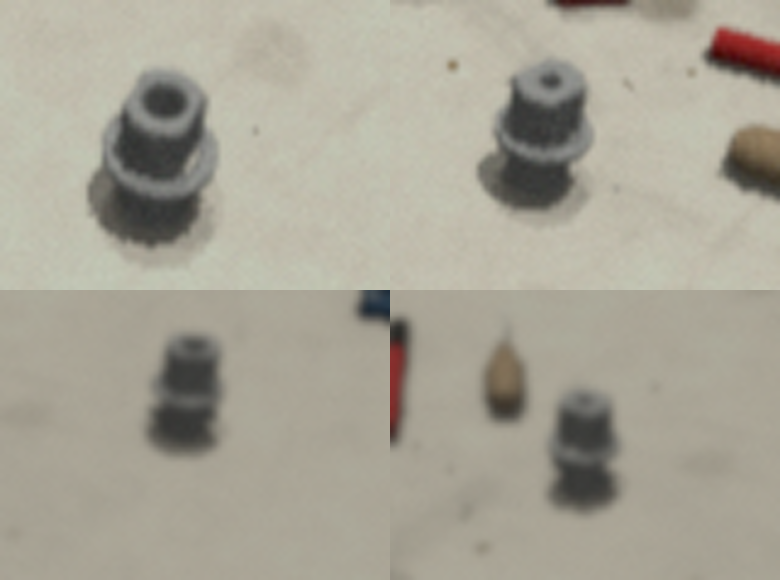

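View pics/z1.png

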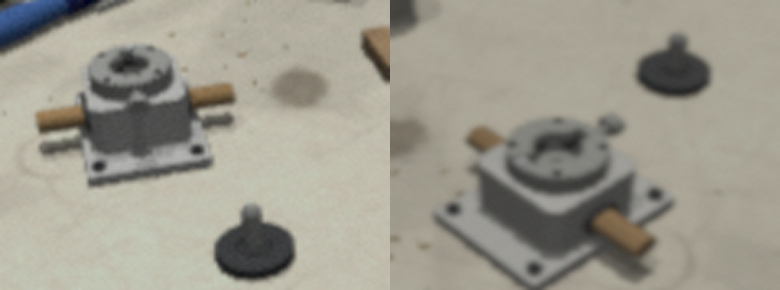

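Run:
```python
from h import *
s=read_state()
p=imaging.camera_params('wrist')
print(-np.array(p['R']).T@np.array(p['t'])-s['position'])
P=s['position'];R=s['tcp_rot']
print(proj(p,np.array([P,P+R[:,1]*.008,P+R[:,1]*.15,P-R[:,1]*.011])))
s0=imaging.camera_params('side')
print(ray(s0,(298,227),.068))
# fine measure: bush tops with scene and side (z=63mm)
sc=imaging.camera_params('scene')
print(ray(sc,(265+165*80/390,270+100*60/290),.063),ray(s0,(300+193*80/390,130+(347-290)*60/290),.063))
print('collar',ray(sc,(140+130*120/390,160+65*100/290),.078),ray(s0,(230+167*120/390,180+148*110/290),.078))
print('pin',ray(sc,(140+251*120/390,160+208*100/290),.05),ray(s0,(230+287*120/390,180+38*110/290),.05))
```

```text
[-0.06280727  0.02778011  0.19037682]
[[256.82505465 220.53496642]
 [256.78471328 216.87056702]
 [256.36847091 179.06128152]
 [256.88586713 226.05885537]]
[0.48069615 0.06229257 0.068     ]
[ 0.44582749 -0.3195884   0.063     ] [ 0.44362545 -0.31270685  0.063     ]
collar [0.50605507 0.09928941 0.078     ] [0.50484126 0.10682366 0.078     ]
pin [ 0.46349343 -0.08182261  0.05      ] [ 0.46149676 -0.07718519  0.05      ]
```

apply_moves(steps=[{"x": 22, "y": -44}, {"x": 22, "y": -44}, {"x": 22, "y": -44}, {"x": 22, "y": -44}, {"x": 22, "y": -44}, {"x": 22, "y": -44}, {"x": 22, "y": -44}, {"x": 22, "y": -44}, {"x": 22, "y": -44}, {"x": 22, "y": -44}, {"x": 22, "y": -30}, {}])

```text
invalid input at $.steps[0]: expected keys x, y, z, spin
```

apply_moves(steps=[{"x": 22, "y": -44, "z": 0, "spin": 0}, {"x": 22, "y": -44, "z": 0, "spin": 0}, {"x": 22, "y": -44, "z": 0, "spin": 0}, {"x": 22, "y": -44, "z": 0, "spin": 0}, {"x": 22, "y": -44, "z": 0, "spin": 0}, {"x": 22, "y": -44, "z": 0, "spin": 0}, {"x": 22, "y": -44, "z": 0, "spin": 0}, {"x": 22, "y": -44, "z": 0, "spin": 0}, {"x": 22, "y": -44, "z": 0, "spin": 0}, {"x": 22, "y": -44, "z": 0, "spin": 0}, {"x": 22, "y": -30, "z": 0, "spin": 0}, {"x": 0, "y": 0, "z": 0, "spin": 0}])

```text
time_s: 2.15
position: [0.5079, 0.0883, 0.1965]
tcp_rot: [[0.409, 0.014, -0.912], [0.912, 0.006, 0.409], [0.011, -1.0, -0.011]]
force: [0.3, 1.1, -0.8]
opening: 0.997
```

Run:
```python
from h import *
s=read_state();p=imaging.camera_params('wrist')
print(s['position'],s['tcp_rot'].round(3).tolist(),s['force'],s['joint_positions'].round(1))
save(imaging.capture('wrist'),'w1.png')
```

```text
[0.50794374 0.0883221  0.19650127] [[0.409, 0.014, -0.912], [0.912, 0.006, 0.409], [0.011, -1.0, -0.011]] [ 0.29993242  1.05506696 -0.75216183] [ -2.8  21.2  98.1   0.4  59.9 -68.9]
```

View pics/w1.png

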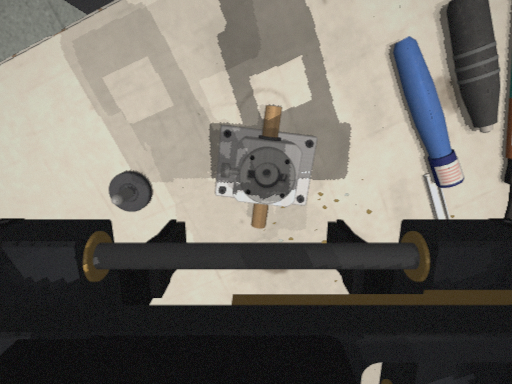

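Run:
```python
from h import *
a=cv2.imread('pics/w1.png')
cv2.imwrite('pics/z2.png',cv2.resize(a[95:235,200:330],(743,600),interpolation=cv2.INTER_CUBIC)[:, :])
cv2.imwrite('pics/z3.png',cv2.resize(a[160:220,95:165],(700,600),interpolation=cv2.INTER_CUBIC))
print(743/130,600/140)
```

```text
5.7153846153846155 4.285714285714286
```

View pics/z2.png

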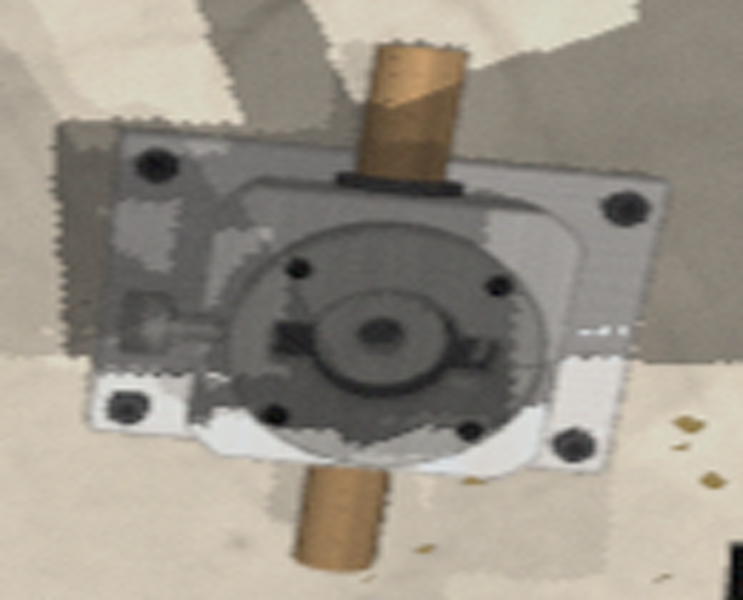

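View pics/z3.png

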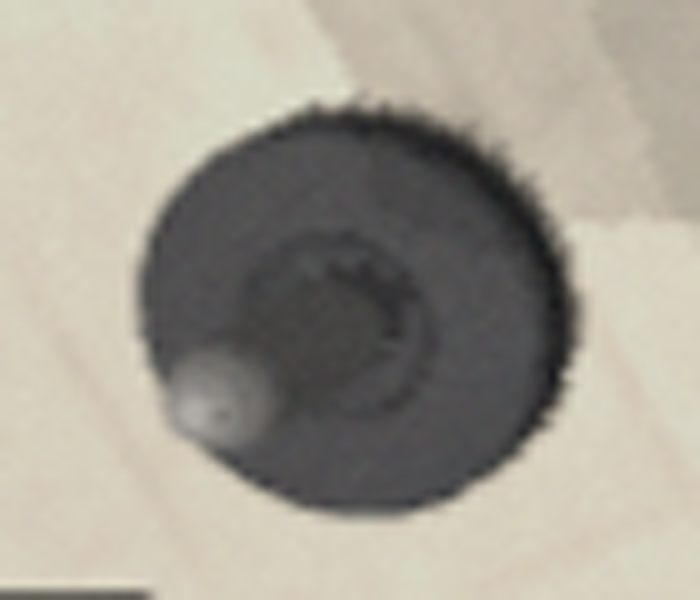

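```bash
cat > m1.py <<'E'
from h import *
p=imaging.camera_params('wrist')
c=lambda q:(200+(q[0]+.5)/5.7154-.5,95+(q[1]+.5)/4.2857-.5)
c3=lambda q:(95+(q[0]+.5)/10-.5,160+(q[1]+.5)/10-.5)
for z,Q in((.012,[(157,165),(626,209),(128,407),(573,445)]),(.078,[(299,268),(499,286),(275,414),(470,431)])):
    X=np.array([ray(p,c(q),z) for q in Q]);print(X.mean(0),X.round(4).tolist())
    for d in (X[1]-X[0],X[3]-X[2]): print('x yaw',np.degrees(np.arctan2(d[1],d[0])))
    for d in (X[0]-X[2],X[1]-X[3]): print('y yaw',np.degrees(np.arctan2(d[1],d[0])))
X=[ray(p,c(q),.072) for q in [(295,338),(475,352)]];d=X[1]-X[0];print('key',np.degrees(np.arctan2(d[1],d[0])),(X[0]+X[1])/2)
print('gauge top disc edge z .012', ray(p,c3((345,308)),.012),'nose',ray(p,c3((222,408)),.054),'seat',ray(p,c3((340,325)),.014))
E
python3 m1.py
```

```text
[0.50348912 0.10544835 0.012     ] [[0.4429, 0.0786, 0.012], [0.4989, 0.1713, 0.012], [0.5082, 0.0396, 0.012], [0.5639, 0.1322, 0.012]]
x yaw 58.86922108076969
x yaw 59.01391673951617
y yaw 149.1542295005174
y yaw 148.95097555965378
[0.50341719 0.10544924 0.078     ] [[0.4768, 0.0989, 0.078], [0.4968, 0.1321, 0.078], [0.5099, 0.0787, 0.078], [0.5301, 0.1121, 0.078]]
x yaw 58.97439582953185
x yaw 58.88633292080381
y yaw 148.663309995233
y yaw 148.99589633270108
key 59.7670115425031 [0.50313093 0.10576988 0.072     ]
gauge top disc edge z .012 [ 0.45721787 -0.07619852  0.012     ] nose [ 0.46010577 -0.07471468  0.054     ] seat [ 0.45891114 -0.07701098  0.014     ]
```

apply_moves(steps=[{"x": -6, "y": -42, "z": 0, "spin": 0}, {"x": -6, "y": -42, "z": 0, "spin": 0}, {"x": -6, "y": -42, "z": 0, "spin": 0}, {"x": -6, "y": -42, "z": 0, "spin": 0}, {"x": -6, "y": -42, "z": 0, "spin": 0}, {"x": -6, "y": -42, "z": 0, "spin": 0}, {"x": -6, "y": -42, "z": 0, "spin": 0}, {"x": -6, "y": -42, "z": 0, "spin": 0}, {"x": -6, "y": -42, "z": 0, "spin": 0}, {"x": -6, "y": -30, "z": 0, "spin": 0}, {"x": 0, "y": 0, "z": 0, "spin": 0}])

```text
time_s: 3.3
position: [0.4396, -0.3148, 0.1966]
tcp_rot: [[0.389, 0.009, -0.921], [0.921, 0.015, 0.389], [0.017, -1.0, -0.003]]
force: [-0.6, 0.1, 0.1]
opening: 1.0
```

Run:
```python
from h import *
s=read_state();p=imaging.camera_params('wrist')
print(s['position'],s['tcp_rot'].round(3).tolist(),s['force'],s['joint_positions'].round(1))
save(imaging.capture('wrist'),'w2.png')
q=proj(p,[[.445,-.317,.05]])[0].round();print(q)
a=cv2.imread('pics/w2.png');x,y=int(q[0])-35,int(q[1])-30;print(x,y)
cv2.imwrite('pics/z4.png',cv2.resize(a[y:y+60,x:x+70],(700,600),interpolation=cv2.INTER_CUBIC))
```

```text
[ 0.43958191 -0.31483495  0.19664928] [[0.389, 0.009, -0.921], [0.921, 0.015, 0.389], [0.017, -1.0, -0.003]] [-0.55918225  0.1417692   0.14491475] [ -48.1   23.6   94.     1.1   62.8 -115.7]
[254. 184.]
219 154
```

View pics/w2.png

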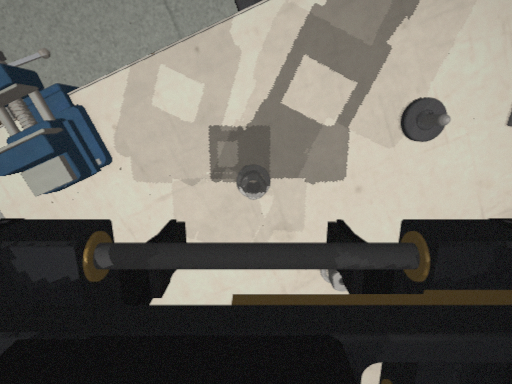

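View pics/z4.png

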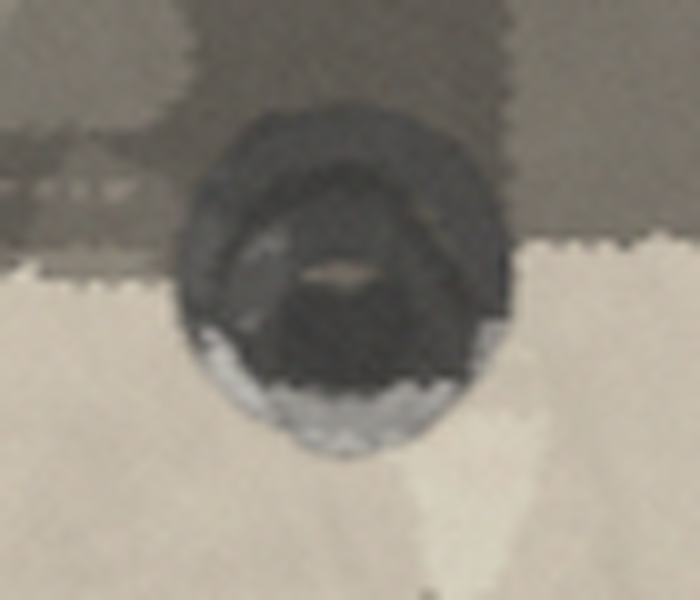

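Run:
```python
import cv2,numpy as np
a=cv2.imread('pics/w2.png')[160:205,228:280]
g=cv2.cvtColor(a,cv2.COLOR_BGR2GRAY).astype(float)
g=255*np.clip((g-35)/100,0,1)**.7
r=cv2.resize(g.astype('uint8'),(693,600),interpolation=cv2.INTER_CUBIC)
cv2.imwrite('pics/z5.png',r)
s=cv2.imread('pics/scene0.png')[278:325,270:325];s2=cv2.convertScaleAbs(s,alpha=1.3)
cv2.imwrite('pics/z6.png',cv2.resize(s2,(700,598),interpolation=cv2.INTER_CUBIC))
```

```text
(no output)
```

View pics/z5.png

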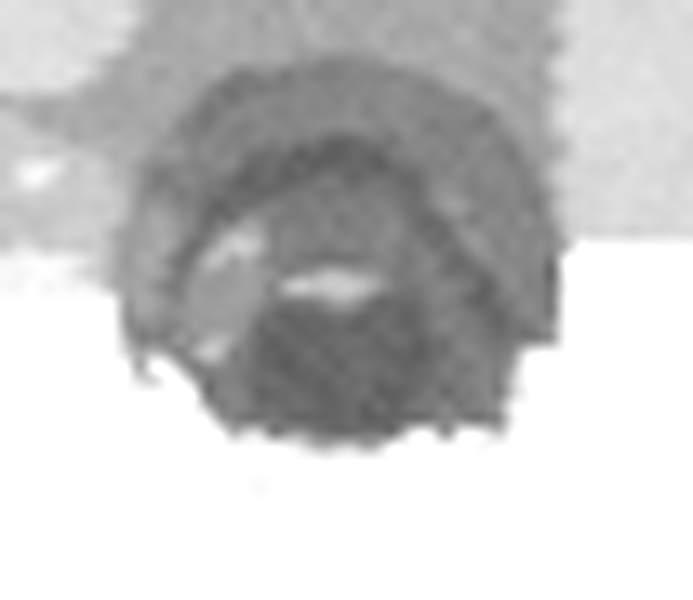

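View pics/z6.png

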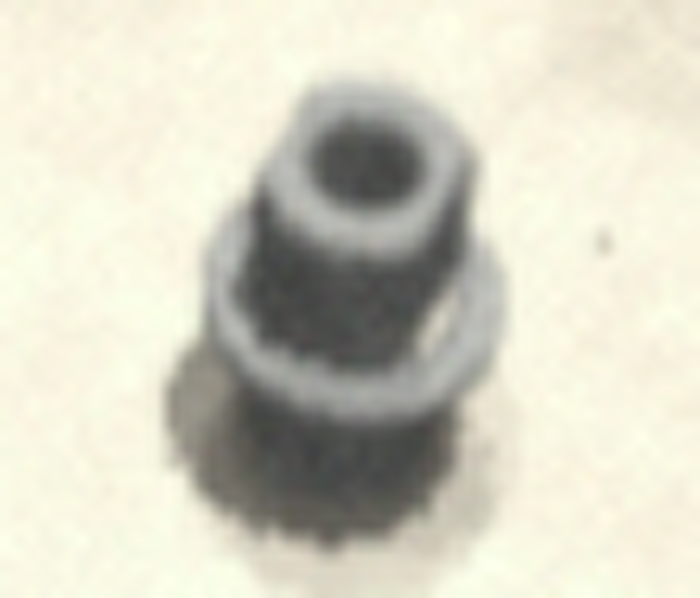

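```bash
cat > m2.py <<'E'
from h import *
p=imaging.camera_params('wrist')
c=lambda q:(228+(q[0]+.5)/13.327-.5,160+(q[1]+.5)/13.333-.5)
A=ray(p,c((425,190)),.063);B=ray(p,c((500,320)),.063);d=B-A
print(np.degrees(np.arctan2(d[1],d[0])),np.linalg.norm(d))
im=cv2.imread('pics/w2.png');sc=imaging.camera_params('scene');sim=cv2.imread('pics/scene0.png')
def outline(c,yaw,z,r=.016,fl=.013,n=240):
    th=np.linspace(0,2*np.pi,n,endpoint=False)
    rr=np.minimum(r,fl/np.maximum(1e-6,abs(np.sin(th)))); a=th+np.radians(yaw)
    return np.c_[c[0]+rr*np.cos(a),c[1]+rr*np.sin(a),np.full(n,z)]
def fit(p,im,c0):
    g=cv2.GaussianBlur(cv2.cvtColor(im,cv2.COLOR_BGR2GRAY).astype(np.float32),(0,0),.6)
    gx=cv2.Sobel(g,5,1,0);gy=cv2.Sobel(g,5,0,1);m=np.minimum(np.hypot(gx,gy),60).astype(np.float32)
    res=[]
    for yaw in range(0,180,4):
        best=(0,)
        for dx in np.arange(-.006,.0061,.001):
            for dy in np.arange(-.006,.0061,.001):
                uv=proj(p,outline((c0[0]+dx,c0[1]+dy),yaw,.063)).astype(np.float32)
                v=cv2.remap(m,uv[:,0:1],uv[:,1:2],1).mean()
                if v>best[0]: best=(v,yaw,round(c0[0]+dx,4),round(c0[1]+dy,4))
        res.append(best)
    res.sort(reverse=True);return res
for P,I in((p,im),(sc,sim)):
    for r in fit(P,I,(.445,-.317))[:8]:print(r)
E
python3 m2.py
```

```text
6.8890175185937235 0.013443140160967298
(np.float32(46.70563), 4, np.float64(0.445), np.float64(-0.315))
(np.float32(46.546875), 0, np.float64(0.445), np.float64(-0.315))
(np.float32(46.447674), 12, np.float64(0.445), np.float64(-0.314))
(np.float32(46.42597), 168, np.float64(0.445), np.float64(-0.315))
(np.float32(46.410767), 176, np.float64(0.445), np.float64(-0.315))
(np.float32(46.401188), 172, np.float64(0.445), np.float64(-0.315))
(np.float32(46.387245), 8, np.float64(0.445), np.float64(-0.315))
(np.float32(46.208817), 164, np.float64(0.445), np.float64(-0.315))
(np.float32(60.0), 164, np.float64(0.444), np.float64(-0.321))
(np.float32(60.0), 160, np.float64(0.444), np.float64(-0.321))
(np.float32(60.0), 156, np.float64(0.444), np.float64(-0.321))
(np.float32(60.0), 152, np.float64(0.444), np.float64(-0.321))
(np.float32(59.999874), 4, np.float64(0.445), np.float64(-0.319))
(np.float32(59.99979), 8, np.float64(0.445), np.float64(-0.319))
(np.float32(59.99978), 12, np.float64(0.445), np.float64(-0.319))
(np.float32(59.999588), 148, np.float64(0.444), np.float64(-0.321))
```

apply_moves(steps=[{"x": 2, "y": 0, "z": -20, "spin": 0.122}, {"x": 2, "y": 0, "z": -20, "spin": 0.122}, {"x": 2, "y": 0, "z": -20, "spin": 0.122}, {"x": 0, "y": 0, "z": -15, "spin": 0.122}, {"x": 0, "y": 0, "z": 0, "spin": 0}])

```text
time_s: 3.85
position: [0.4468, -0.2994, 0.1201]
tcp_rot: [[-0.116, -0.002, -0.993], [0.993, 0.027, -0.116], [0.028, -1.0, -0.001]]
force: [-0.2, 0.5, -0.1]
opening: 1.0
```

Run:
```python
from h import *
s=read_state();p=imaging.camera_params('wrist')
print(s['position'],s['tcp_rot'].round(3).tolist(),s['force'],s['joint_positions'].round(1))
save(imaging.capture('wrist'),'w3.png')
q=proj(p,[[.445,-.316,.05]])[0].round();print(q)
a=cv2.imread('pics/w3.png');x,y=int(q[0])-42,int(q[1])-36;print(x,y)
g=cv2.cvtColor(a,cv2.COLOR_BGR2GRAY)[y:y+72,x:x+84].astype(float)
g=255*np.clip((g-25)/130,0,1)**.7
cv2.imwrite('pics/z7.png',cv2.resize(g.astype('uint8'),(700,600),interpolation=cv2.INTER_CUBIC))
```

```text
[ 0.44683235 -0.29939341  0.12014757] [[-0.116, -0.002, -0.993], [0.993, 0.027, -0.116], [0.028, -1.0, -0.001]] [-0.18677815  0.49297875 -0.06959503] [ -46.4   29.8   97.9    1.2   53.5 -143.8]
[237. 192.]
195 156
```

View pics/z7.png

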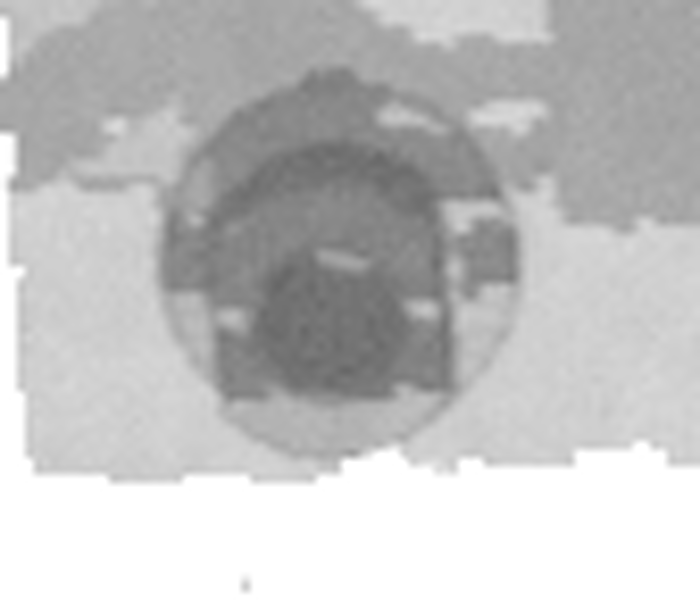

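```bash
cat > m3.py <<'E'
from h import *
p=imaging.camera_params('wrist')
c=lambda q:(195+(q[0]+.5)/8.333-.5,156+(q[1]+.5)/8.333-.5)
for a,b in(((208,215),(218,390)),((440,200),(452,385))):
    A=ray(p,c(a),.063);B=ray(p,c(b),.063);d=B-A;print(A,B,np.degrees(np.arctan2(d[1],d[0])))
print(ray(p,c((341,270)),.035),ray(p,c((334,318)),.063))
print([np.linalg.norm(ray(p,c((341,270)),.035)-ray(p,c(q),.035)) for q in((165,250),(519,250),(335,458),(400,90))])
s=read_state();R=s['tcp_rot'];print(np.degrees(np.arctan2(R[1,0],R[0,0])),s['position'])
E
python3 m3.py
```

```text
[ 0.43422322 -0.33306655  0.063     ] [ 0.45369138 -0.33037307  0.063     ] 7.877027040444093
[ 0.42986771 -0.30839353  0.063     ] [ 0.45038693 -0.30486553  0.063     ] 9.75583392389359
[ 0.44548473 -0.31881134  0.035     ] [ 0.44418712 -0.31849495  0.063     ]
[np.float64(0.021262096059360202), np.float64(0.02165132184037514), np.float64(0.02386715617516944), np.float64(0.023098491532978268)]
96.55757583373234 [ 0.44726391 -0.2997005   0.12106116]
```

apply_moves(steps=[{"x": -1, "y": -10, "z": 0, "spin": 0.035}, {"x": -1, "y": -9, "z": 0, "spin": 0}, {"x": 0, "y": 0, "z": -10, "spin": 0}, {"x": 0, "y": 0, "z": -10, "spin": 0}, {"x": 0, "y": 0, "z": 0, "spin": 0}])

```text
time_s: 4.4
position: [0.4473, -0.3156, 0.1031]
tcp_rot: [[-0.145, 0.001, -0.989], [0.989, 0.025, -0.145], [0.025, -1.0, -0.004]]
force: [-0.8, 0.5, 0.4]
opening: 1.004
```

apply_moves(steps=[{"x": -2, "y": -2, "z": -12, "spin": 0}, {"x": -1, "y": -1, "z": -14, "spin": 0}, {"x": 0, "y": 0, "z": -14, "spin": 0}, {"x": 0, "y": 0, "z": -8, "spin": 0}, {"x": 0, "y": 0, "z": 0, "spin": 0}, {"x": 0, "y": 0, "z": 0, "spin": 0}])

```text
time_s: 5.0
position: [0.4429, -0.3177, 0.0505]
tcp_rot: [[-0.143, -0.001, -0.99], [0.989, 0.027, -0.143], [0.027, -1.0, -0.003]]
force: [0.0, -0.8, -0.1]
opening: 1.0
```

Run:
```python
from h import *
s=read_state();p=imaging.camera_params('wrist')
print(s['position'],s['tcp_rot'].round(3).tolist(),s['force'],s['joint_positions'].round(1))
s=read_state();print(s['position'])
w=imaging.capture('wrist');save(w[140:300,150:362],'w4.png')
sc=imaging.capture('scene');q=proj(imaging.camera_params('scene'),[[.4447,-.3185,.05]])[0].astype(int)
o=np.hstack([cv2.resize(w[140:300,150:362],(400,302)),cv2.resize(sc[q[1]-45:q[1]+45,q[0]-60:q[0]+60],(400,302),interpolation=cv2.INTER_CUBIC)])
save(o,'o4.png')
```

```text
[ 0.44287471 -0.31766021  0.05048891] [[-0.143, -0.001, -0.99], [0.989, 0.027, -0.143], [0.027, -1.0, -0.003]] [ 0.04986764 -0.79904305 -0.11117297] [ -48.    36.6   99.6    1.4   45.  -147.2]
[ 0.44287471 -0.31766021  0.05048891]
```

View pics/o4.png

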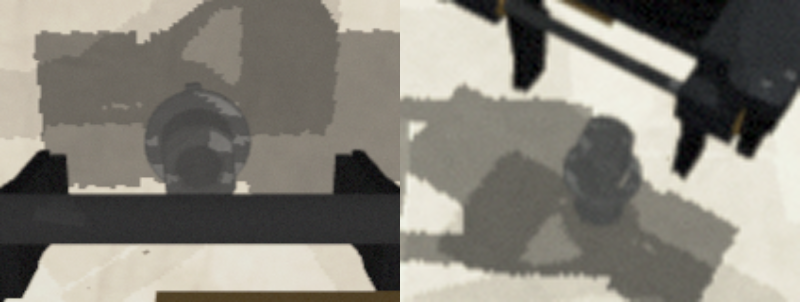

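Run:
```python
from h import *
s=read_state();P=s['position'];R=s['tcp_rot'];sc=imaging.camera_params('scene')
q=proj(sc,[[.4447,-.3185,.05]])[0].astype(int)
for k in(-1,1):
    t=P+R[:,1]*.008+k*.0435*R[:,0]
    u=proj(sc,t)[0];print(u,(u-q+[60,45])*400/120+[400,0])
for X in ([.4447,-.3185,0],[.4447,-.3185,.063],P): print((proj(sc,X)[0]-q+[60,45])*400/120+[400,0])
a=imaging.capture('side');pc=imaging.camera_params('side');q=proj(pc,[[.4447,-.3185,.05]])[0].astype(int)
print(q)
b=a[q[1]-45:q[1]+45,q[0]-60:q[0]+60];save(cv2.resize(b,(800,600),interpolation=cv2.INTER_CUBIC),'s4.png')
for X in [P+R[:,1]*.008+k*.0435*R[:,0] for k in (-1,1)]+[[.4447,-.3185,0],[.4447,-.3185,.063],P]: print((proj(pc,X)[0]-q+[60,45])*800/120)
```

```text
[317.67219571 309.6462939 ] [668.90731905 198.82097967]
[276.23813221 287.11985195] [530.79377402 123.73283985]
[596.20008223 206.65220826]
[603.28726187 135.78651452]
[599.08123188 151.16209181]
[338 144]
[405.86123163 271.0821486 ]
[408.99450883 371.61552016]
[391.33003057 400.10401378]
[409.85970533 278.21828056]
[409.84567884 303.63264055]
```

View pics/s4.png

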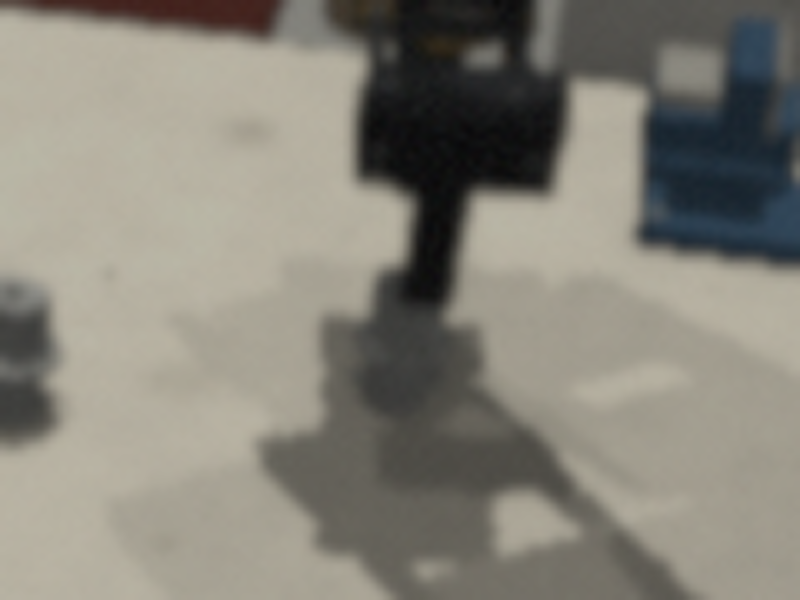

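apply_moves(steps=[{"x": 2, "y": -1, "z": 0, "spin": 0}, {"x": 0, "y": 0, "z": 0, "spin": 0}, {"x": 0, "y": 0, "z": 0, "spin": 0}], grip=42)

```text
time_s: 5.45
position: [0.4463, -0.3199, 0.0526]
tcp_rot: [[-0.143, 0.002, -0.99], [0.989, 0.024, -0.143], [0.023, -1.0, -0.005]]
force: [-0.4, 0.4, 0.3]
opening: 0.809
```

```bash
cat > look.py <<'E'
from h import *
import sys
n=sys.argv[1];C=np.array([float(v) for v in sys.argv[2:5]])
s=read_state();R=s['tcp_rot'];print(s['position'].round(4),R[:,1].round(4),'yaw',np.degrees(np.arctan2(R[1,0],R[0,0])).round(2),s['force'].round(1),s['moment'].round(2),s['opening'],s['time_s'],s['joint_positions'].round(1))
o=[]
for cam in['scene','side','wrist'][:3 if len(sys.argv)<6 else int(sys.argv[5])]:
    im=imaging.capture(cam);save(im,f'{n}_{cam}.png');p=imaging.camera_params(cam)
    if cam=='wrist': q=np.array([256,195]);w,h=80,60
    else: q=proj(p,C)[0].astype(int);w,h=(40,45)if cam=='side' else (53,60)
    x0=max(q[0]-w,0);y0=max(q[1]-h,0)
    o.append(cv2.resize(im[y0:q[1]+h,x0:q[0]+w],(390,440) if cam!='wrist' else (780,585),interpolation=cv2.INTER_CUBIC)); print(cam,x0,y0)
save(np.hstack(o[:2]),n+'.png')
E
python3 look.py g5 .4447 -.3185 .05
```

```text
[ 0.4463 -0.3199  0.0526] [ 0.002   0.0238 -0.9997] yaw 98.23 [-0.4  0.4  0.3] [0.06 0.02 0.02] 0.8093614211481837 5.45 [ -47.9   36.5   99.2    1.4   45.3 -147.1]
scene 244 235
side 298 99
wrist 176 135
```

View pics/g5.png

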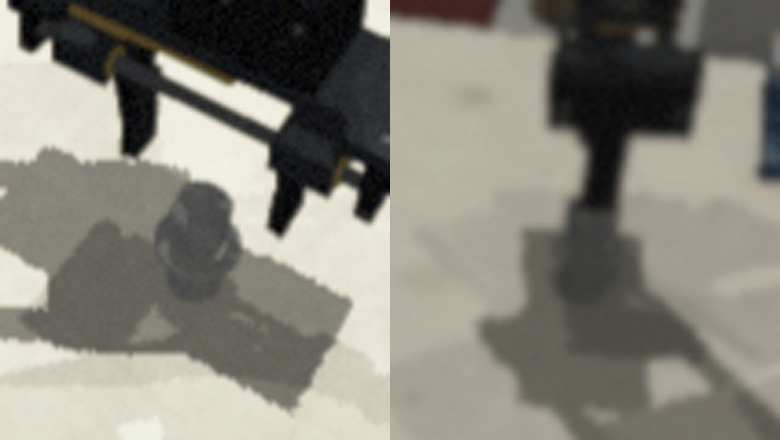

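View pics/g5_wrist.png

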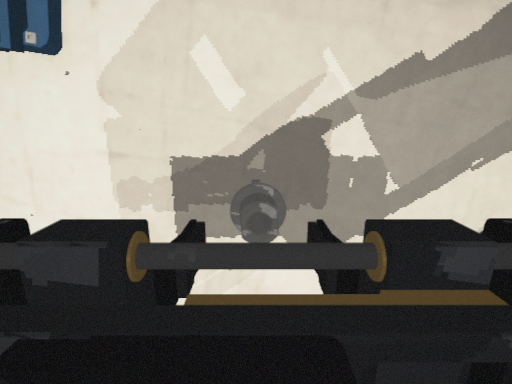

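Run:
```python
from h import *
s=read_state();P=s['position'];R=s['tcp_rot'];h=.0355
for cam,obs in(('scene',[(279.3,276.5),(319.6,299.1)]),('side',[(341,141)])):
    p=imaging.camera_params(cam)
    for k in(1,-1):
        print(cam,k,[proj(p,P+R[:,1]*a+k*h*R[:,0])[0].round(1).tolist() for a in(.008,-.002,-.012)],obs)
        print('  fwd 19/2',[proj(p,P+R[:,1]*.008+k*h*R[:,0]+b*R[:,2])[0].round(1).tolist() for b in(-.0095,.0095)])
```

```text
scene 1 [[281.7, 288.2], [282.0, 284.8], [282.3, 281.3]] [(279.3, 276.5), (319.6, 299.1)]
  fwd 19/2 [[284.3, 284.9], [279.1, 291.6]]
scene -1 [[315.7, 306.5], [316.3, 303.1], [316.9, 299.6]] [(279.3, 276.5), (319.6, 299.1)]
  fwd 19/2 [[318.0, 302.8], [313.2, 310.2]]
side 1 [[338.3, 152.3], [338.8, 149.3], [339.3, 146.2]] [(341, 141)]
  fwd 19/2 [[334.9, 152.0], [341.8, 152.6]]
side -1 [[338.0, 140.0], [338.5, 137.1], [338.9, 134.1]] [(341, 141)]
  fwd 19/2 [[334.8, 139.8], [341.3, 140.3]]
```

Run:
```python
from h import *
s=read_state();P=s['position'];R=s['tcp_rot'];h=.0355
o=[]
for cam in('scene','side','wrist'):
    p=imaging.camera_params(cam);a=cv2.imread(f'pics/g5_{cam}.png')
    q=proj(p,P)[0].astype(int) if cam!='wrist' else np.array([256,220])
    w,hh=(50,45) if cam!='wrist' else (100,90)
    S=5 if cam!='wrist' else 2.5
    c=cv2.resize(a[q[1]-hh:q[1]+hh,q[0]-w:q[0]+w],None,fx=S,fy=S,interpolation=cv2.INTER_CUBIC)
    for k in(1,-1):
      for b in(-.0095,.0095):
        pts=np.array([P+R[:,1]*al+k*h*R[:,0]+b*R[:,2] for al in(.008,-.011,-.03)])
        u=((proj(p,pts)-(q-[w,hh])+.5)*S).astype(int)
        cv2.polylines(c,[u],False,(0,0,255) if b<0 else (0,255,0),1);cv2.circle(c,tuple(map(int,u[0])),4,(255,0,0),-1)
    o.append(c)
cv2.imwrite('pics/ov.png',cv2.resize(np.vstack([np.hstack(o[:2]),np.hstack([o[2],o[2]*0])]),(800,720))[:600] if 0 else np.hstack(o[:2])[:, :][:450,:1000])
cv2.imwrite('pics/ov.png',cv2.resize(np.hstack(o[:2]),(800,360)));cv2.imwrite('pics/ov2.png',o[2])
```

View pics/ov.png

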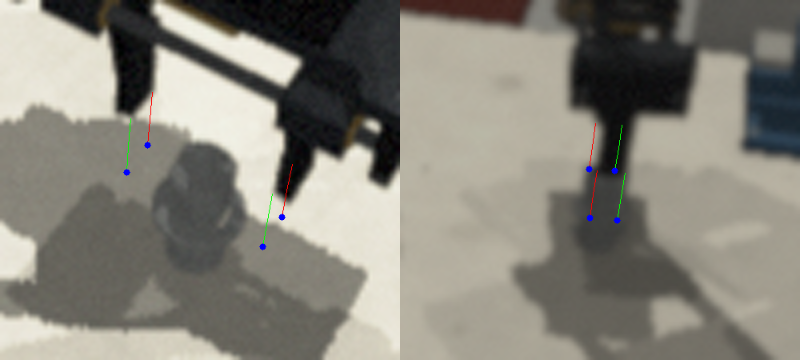

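View pics/ov2.png

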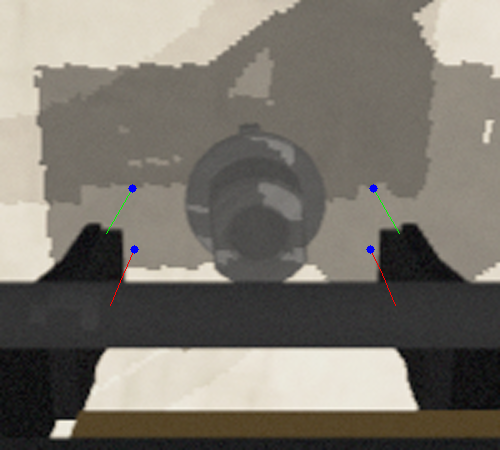

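apply_moves(steps=[{"x": 0, "y": 1, "z": -3, "spin": 0}, {"x": 0, "y": 0, "z": 0, "spin": 0}, {"x": 0, "y": 0, "z": 0, "spin": 0}, {"x": 0, "y": 0, "z": 0, "spin": 0}, {"x": 0, "y": 0, "z": 0, "spin": 0}, {"x": 0, "y": 0, "z": 0, "spin": 0}], grip=36)

```text
time_s: 6.2
position: [0.4459, -0.3185, 0.049]
tcp_rot: [[-0.143, 0.001, -0.99], [0.989, 0.024, -0.143], [0.024, -1.0, -0.005]]
force: [-0.1, 0.0, 0.4]
opening: 0.414
```

```bash
python3 look.py g6 .4447 -.3185 .05
```

```text
[ 0.4459 -0.3185  0.049 ] [ 0.0014  0.0245 -0.9997] yaw 98.23 [-0.1  0.   0.4] [0.06 0.02 0.04] 0.41379792918983765 6.2 [ -47.8   36.8   99.4    1.4   44.8 -147.1]
scene 244 235
side 298 99
wrist 176 135
```

View pics/g6.png

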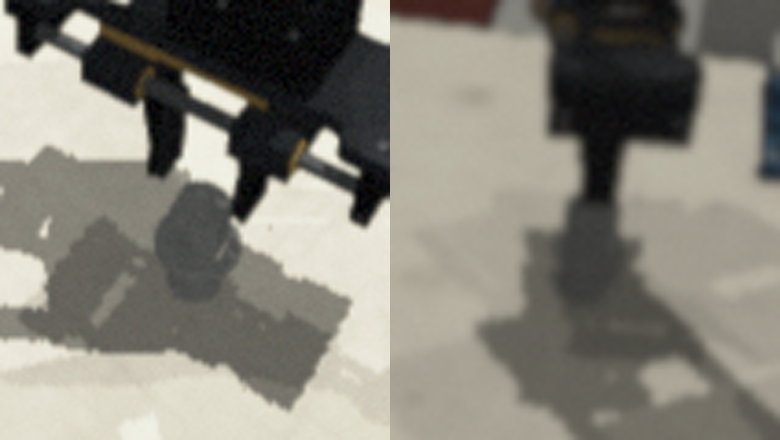

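View pics/g6_wrist.png

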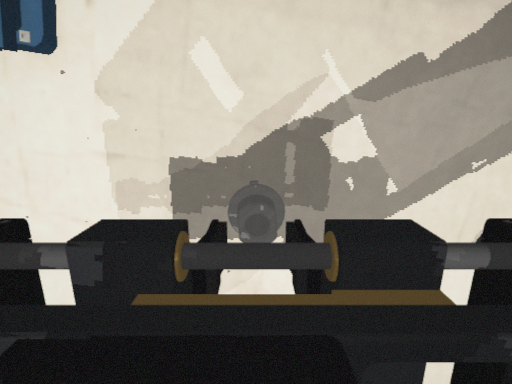

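apply_moves(steps=[{"x": 0, "y": 0, "z": 0, "spin": 0}, {"x": 0, "y": 0, "z": 0, "spin": 0}, {"x": 0, "y": 0, "z": 0, "spin": 0}], grip=20)

```text
time_s: 6.65
position: [0.446, -0.3185, 0.0491]
tcp_rot: [[-0.143, 0.002, -0.99], [0.989, 0.024, -0.143], [0.024, -1.0, -0.005]]
force: [-0.1, 0.2, 0.4]
opening: 0.256
```

apply_moves(steps=[{"x": 0, "y": 0, "z": -1, "spin": 0}, {"x": 0, "y": 0, "z": -1, "spin": 0}, {"x": 0, "y": 0, "z": 0, "spin": 0}])

```text
time_s: 6.95
position: [0.446, -0.3185, 0.0469]
tcp_rot: [[-0.143, 0.002, -0.99], [0.989, 0.024, -0.143], [0.024, -1.0, -0.005]]
force: [-0.9, -0.2, -0.6]
opening: 0.233
```

```bash
python3 look.py g7 .4447 -.3185 .05
```

```text
[ 0.446  -0.3185  0.0469] [ 0.0015  0.0243 -0.9997] yaw 98.23 [-0.9 -0.2 -0.6] [ 0.04  0.   -0.01] 0.23333504568994343 6.95 [ -47.8   37.    99.4    1.4   44.5 -147.1]
scene 244 235
side 298 99
wrist 176 135
```

View pics/g7.png

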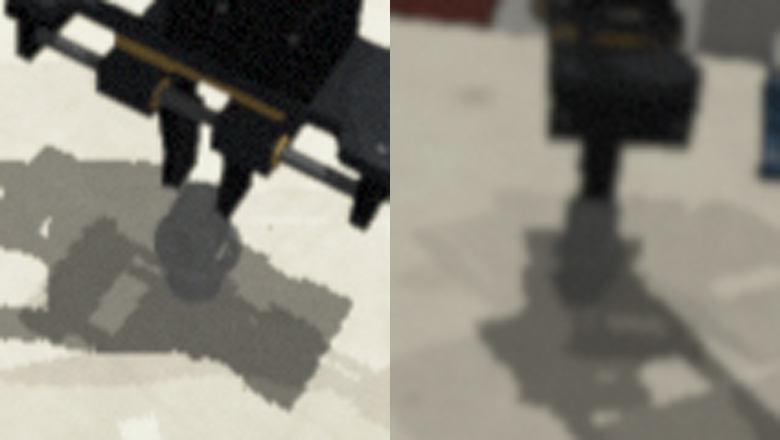

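View pics/g7_wrist.png

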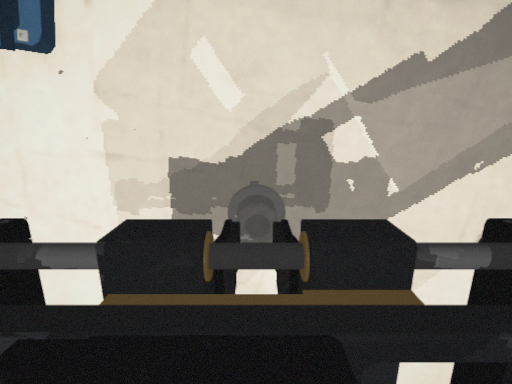

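Run:
```python
from h import *
a=cv2.imread('pics/w2.png')
cv2.imwrite('pics/z8.png',cv2.resize(a[88:148,390:460],(700,600),interpolation=cv2.INTER_CUBIC))
```

```text
(no output)
```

View pics/z8.png

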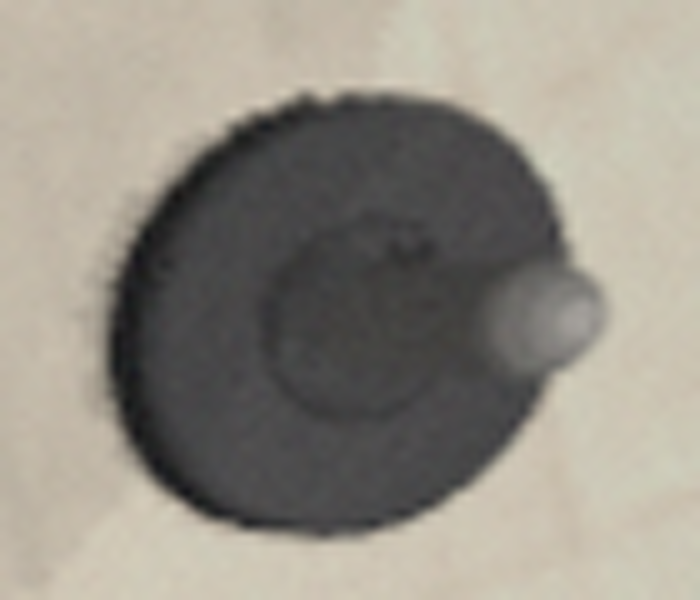

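```bash
cat >> h.py <<'E'
def wristcam(P,Rt,cache=[]):
    s=read_state();p=imaging.camera_params('wrist')
    Rc=np.array(p['R']);cw=-Rc.T@np.array(p['t'])
    Rrel=Rc@s['tcp_rot'];crel=s['tcp_rot'].T@(cw-s['position'])
    R=Rrel@np.array(Rt).T;c=np.array(P)+np.array(Rt)@crel
    q=dict(p);q['R']=R;q['t']=-R@c;return q
E
python3 - <<'E'
from h import *
p1=wristcam([0.50794374,0.0883221,0.19650127],[[0.409,0.014,-0.912],[0.912,0.006,0.409],[0.011,-1.0,-0.011]])
p2=wristcam([0.43958191,-0.31483495,0.19664928],[[0.389,0.009,-0.921],[0.921,0.015,0.389],[0.017,-1.0,-0.003]])
a=(95+22.2-.45,160+40.8-.45);b=(390+57.5-.45,88+31.2-.45)
sa=(95+34-.45,160+32.5-.45);sb=(390+36-.45,88+31.7-.45)
def tri(obs):
    A=[];B=[]
    for p,uv in obs:
        f,cx,cy=K(p);R=np.array(p['R']);d=R.T@np.array([(uv[0]-cx)/f,(uv[1]-cy)/f,1]);d/=np.linalg.norm(d);c=-R.T@p['t'];M=np.eye(3)-np.outer(d,d);A.append(M);B.append(M@c)
    return np.linalg.solve(sum(A),sum(B))
print(tri([(p1,a),(p2,b)]),tri([(p1,sa),(p2,sb)]))
for z in(.054,):print(ray(p1,a,z),ray(p2,b,z))
print(ray(p1,sa,.014),ray(p2,sb,.014))
sc=imaging.camera_params('scene');sd=imaging.camera_params('side')
# tips from g7 scene & side
E
```

```text
[ 0.46203756 -0.07895269  0.05009522] [ 0.46130642 -0.08063038  0.01107485]
[ 0.46231331 -0.07683423  0.054     ] [ 0.46049183 -0.0813811   0.054     ]
[ 0.46124358 -0.07913014  0.014     ] [ 0.46053628 -0.08226233  0.014     ]
```

apply_moves(steps=[{"x": 0, "y": 0, "z": -1.5, "spin": 0}, {"x": 0, "y": 0, "z": -1.5, "spin": 0}, {"x": 0, "y": 0, "z": 0, "spin": 0}])

```text
time_s: 7.4
position: [0.4461, -0.3186, 0.0438]
tcp_rot: [[-0.143, 0.002, -0.99], [0.989, 0.024, -0.143], [0.024, -1.0, -0.005]]
force: [-0.2, 1.1, -0.0]
opening: 0.228
```

apply_moves(steps=[{"x": 0, "y": 0, "z": -1.5, "spin": 0}, {"x": 0, "y": 0, "z": -1.5, "spin": 0}, {"x": 0, "y": 0, "z": 0, "spin": 0}])

```text
time_s: 7.7
position: [0.446, -0.3186, 0.0405]
tcp_rot: [[-0.143, 0.002, -0.99], [0.989, 0.024, -0.143], [0.024, -1.0, -0.005]]
force: [-0.7, -0.5, 0.2]
opening: 0.235
```

```bash
python3 look.py g8 .4447 -.3185 .05 2
python3 - <<'E'
import cv2
a=cv2.imread('pics/g8_scene.png')[265:330,270:330]
cv2.imwrite('pics/z9.png',cv2.resize(cv2.convertScaleAbs(a,alpha=1.8),(600,600),interpolation=cv2.INTER_CUBIC))
E
```

```text
[ 0.446  -0.3186  0.0405] [ 0.0017  0.0241 -0.9997] yaw 98.22 [-0.7 -0.5  0.2] [ 0.01  0.02 -0.02] 0.23498844139951047 7.7 [ -47.8   37.6   99.6    1.4   43.7 -147.1]
scene 244 235
side 298 99
```

View pics/z9.png

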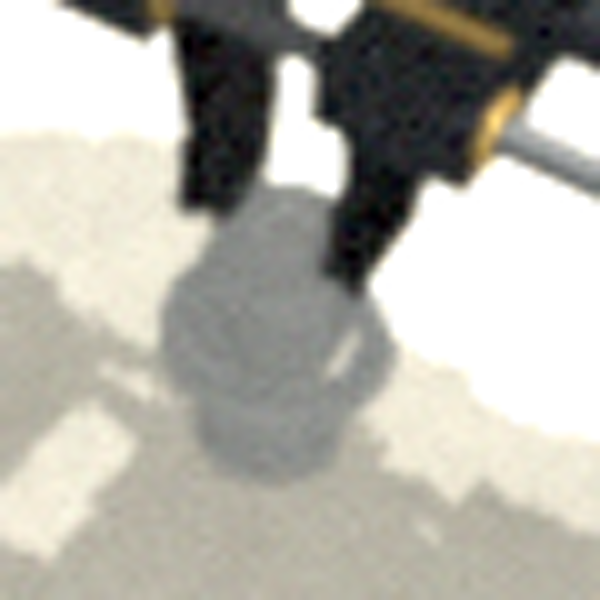

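apply_moves(steps=[{"x": 0, "y": 0, "z": -1.5, "spin": 0}, {"x": 0, "y": 0, "z": -1.5, "spin": 0}, {"x": 0, "y": 0, "z": 0, "spin": 0}])

```text
time_s: 8.1
position: [0.4462, -0.3188, 0.0375]
tcp_rot: [[-0.143, 0.002, -0.99], [0.989, 0.024, -0.143], [0.023, -1.0, -0.005]]
force: [-0.4, 0.7, -0.3]
opening: 0.231
```

```bash
python3 look.py g9 .4447 -.3185 .05 3
python3 - <<'E'
import cv2,numpy as np
a=cv2.imread('pics/g9_scene.png')[265:330,270:330]
b=cv2.imread('pics/g9_wrist.png')[160:300,190:320]
f=lambda a:cv2.resize(cv2.convertScaleAbs(a,alpha=1.8),(390,420),interpolation=cv2.INTER_CUBIC)
cv2.imwrite('pics/z10.png',np.hstack([f(a),f(b)]))
E
```

```text
[ 0.4462 -0.3188  0.0375] [ 0.002   0.0238 -0.9997] yaw 98.23 [-0.4  0.7 -0.3] [ 0.07 -0.02  0.02] 0.23092479687201534 8.1 [ -47.8   37.9   99.7    1.5   43.3 -147.1]
scene 244 235
side 298 99
wrist 176 135
```

View pics/z10.png

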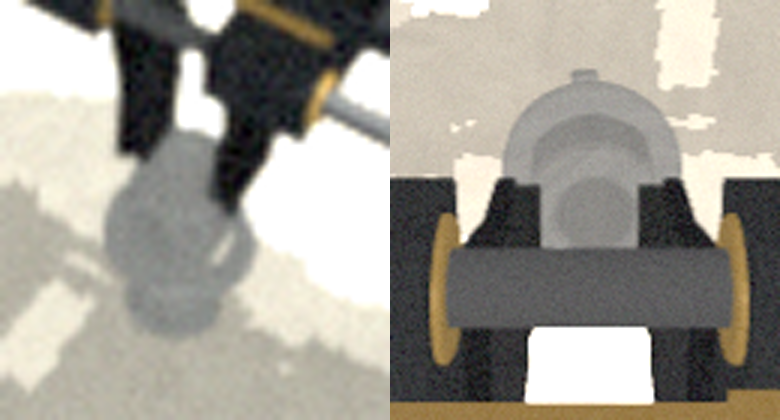

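Run:
```python
from h import *
s=read_state();P=s['position'];R=s['tcp_rot']
p=imaging.camera_params('scene');w=imaging.camera_params('wrist')
for h in(.010,.017):
  for k in(1,-1):
    for b in(-.0095,0,.0095):
        print(h,k,b,[proj(p,P+R[:,1]*a+k*h*R[:,0]+b*R[:,2])[0].round(1).tolist() for a in(.008,-.011,-.02,-.03)],[proj(w,P+R[:,1]*a+k*h*R[:,0]+b*R[:,2])[0].round(1).tolist() for a in(.008,-.011,-.02,-.03)])
```

```text
0.01 1 -0.0095 [[295.2, 295.8], [296.0, 289.5], [296.4, 286.4], [296.8, 282.9]] [[269.9, 229.2], [271.3, 239.4], [272.0, 245.0], [272.9, 251.8]]
0.01 1 0 [[292.8, 299.2], [293.5, 292.9], [293.9, 289.8], [294.3, 286.3]] [[270.1, 217.2], [271.5, 226.5], [272.2, 231.5], [273.1, 237.6]]
0.01 1 0.0095 [[290.2, 302.8], [290.9, 296.4], [291.3, 293.3], [291.7, 289.8]] [[270.2, 205.0], [271.7, 213.1], [272.4, 217.6], [273.4, 223.1]]
0.01 -1 -0.0095 [[304.6, 300.8], [305.5, 294.5], [306.0, 291.4], [306.5, 287.9]] [[243.4, 229.2], [242.2, 239.4], [241.5, 245.0], [240.8, 251.8]]
0.01 -1 0 [[302.2, 304.4], [303.1, 298.0], [303.5, 294.9], [304.0, 291.5]] [[243.2, 217.2], [242.0, 226.5], [241.4, 231.5], [240.6, 237.7]]
0.01 -1 0.0095 [[299.7, 308.0], [300.6, 301.6], [301.0, 298.6], [301.5, 295.1]] [[243.1, 205.0], [241.8, 213.2], [241.2, 217.6], [240.3, 223.1]]
0.017 1 -0.0095 [[292.0, 294.1], [292.7, 287.7], [293.1, 284.6], [293.5, 281.1]] [[279.2, 229.2], [281.5, 239.4], [282.7, 245.0], [284.2, 251.8]]
0.017 1 0 [[289.5, 297.5], [290.2, 291.1], [290.5, 288.0], [290.9, 284.6]] [[279.5, 217.2], [281.8, 226.4], [283.0, 231.5], [284.5, 237.6]]
0.017 1 0.0095 [[287.0, 301.0], [287.6, 294.6], [287.9, 291.5], [288.3, 288.0]] [[279.8, 205.0], [282.1, 213.1], [283.4, 217.6], [284.9, 223.1]]
0.017 -1 -0.0095 [[307.9, 302.6], [308.9, 296.3], [309.4, 293.2], [310.0, 289.7]] [[234.1, 229.2], [232.0, 239.4], [230.9, 245.0], [229.5, 251.8]]
0.017 -1 0 [[305.5, 306.2], [306.5, 299.9], [307.0, 296.8], [307.5, 293.3]] [[233.8, 217.2], [231.7, 226.5], [230.6, 231.5], [229.1, 237.7]]
0.017 -1 0.0095 [[303.1, 309.8], [304.0, 303.5], [304.5, 300.4], [305.0, 296.9]] [[233.6, 205.0], [231.4, 213.2], [230.2, 217.6], [228.8, 223.1]]
```

apply_moves(steps=[{"x": 0, "y": 0, "z": -1.5, "spin": 0}, {"x": 0, "y": 0, "z": -1.5, "spin": 0}, {"x": 0, "y": 0, "z": 0, "spin": 0}])

```text
time_s: 8.55
position: [0.4465, -0.3191, 0.0347]
tcp_rot: [[-0.143, 0.003, -0.99], [0.989, 0.023, -0.143], [0.022, -1.0, -0.006]]
force: [-0.5, 0.7, -0.2]
opening: 0.229
```

apply_moves(steps=[{"x": 0, "y": 0, "z": -1.5, "spin": 0}, {"x": 0, "y": 0, "z": -1.5, "spin": 0}, {"x": 0, "y": 0, "z": 0, "spin": 0}])

```text
time_s: 8.85
position: [0.4476, -0.3203, 0.035]
tcp_rot: [[-0.143, 0.005, -0.99], [0.989, 0.02, -0.143], [0.019, -1.0, -0.008]]
force: [-0.3, -0.0, -0.1]
opening: 0.228
```

```bash
python3 look.py g10 .4447 -.3185 .05 3
python3 - <<'E'
import cv2,numpy as np
a=cv2.imread('pics/g10_scene.png')[265:330,270:330]
b=cv2.imread('pics/g10_wrist.png')[160:300,190:320]
f=lambda a:cv2.resize(cv2.convertScaleAbs(a,alpha=1.8),(390,420),interpolation=cv2.INTER_CUBIC)
cv2.imwrite('pics/z11.png',np.hstack([f(a),f(b)]))
E
```

```text
[ 0.4476 -0.3203  0.035 ] [ 0.0052  0.0202 -0.9998] yaw 98.24 [-0.3 -0.  -0.1] [-0.    0.01  0.03] 0.2284663066194666 8.85 [ -47.8   38.2   99.7    1.5   42.8 -147.2]
scene 244 235
side 298 99
wrist 176 135
```

View pics/z11.png

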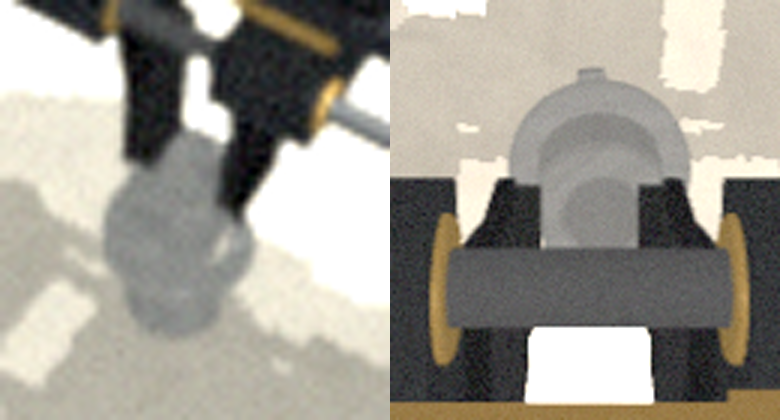

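Run:
```python
from h import *
s=read_state();print(s['tau'].round(2),s['qvel'].round(2))
a=cv2.imread('pics/g10_scene.png');b=cv2.imread('pics/g10_side.png')
cv2.imwrite('pics/z12.png',np.hstack([cv2.resize(a[150:384,150:400],(400,374)),cv2.resize(b[0:240,200:456],(400,374))]))
```

```text
[ 7.000e-02 -4.174e+01 -9.520e+00  1.000e-02  1.400e-01  0.000e+00] [-0.09  0.23 -0.07  0.06 -0.12  0.06]
```

View pics/z12.png

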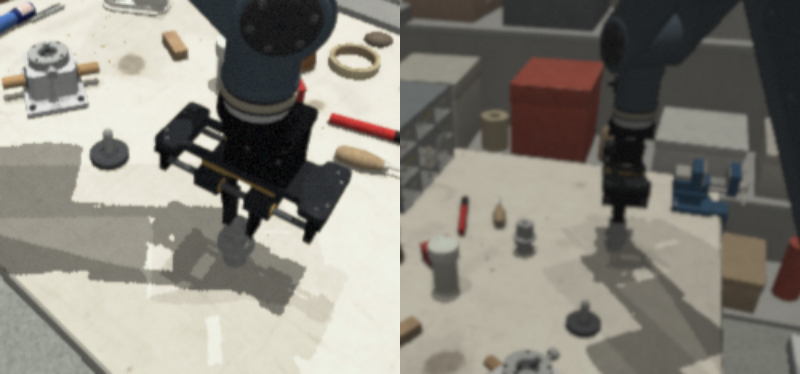

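apply_moves(steps=[{"x": -1, "y": 1, "z": 5, "spin": 0}, {"x": -1, "y": 0, "z": 2, "spin": 0}, {"x": 0, "y": 0, "z": 0, "spin": 0}, {"x": 0, "y": 0, "z": 0, "spin": 0}, {"x": 0, "y": 0, "z": 0, "spin": 0}, {"x": 0, "y": 0, "z": 0, "spin": 0}], grip=56)

```text
time_s: 9.6
position: [0.4447, -0.3185, 0.0408]
tcp_rot: [[-0.143, 0.003, -0.99], [0.989, 0.022, -0.143], [0.021, -1.0, -0.007]]
force: [0.2, 0.2, 0.3]
opening: 0.624
```

Lower around the grip, in steps.

apply_moves(steps=[{"x": 0, "y": 0, "z": -5, "spin": 0}, {"x": 0, "y": 0, "z": -5, "spin": 0}, {"x": 0, "y": 0, "z": -5, "spin": 0}, {"x": 0, "y": 0, "z": -5, "spin": 0}, {"x": 0, "y": 0, "z": -3, "spin": 0}, {"x": 0, "y": 0, "z": 0, "spin": 0}])

```text
time_s: 10.2
position: [0.4443, -0.3182, 0.0149]
tcp_rot: [[-0.143, 0.002, -0.99], [0.989, 0.023, -0.143], [0.023, -1.0, -0.006]]
force: [-0.9, -0.5, -0.1]
opening: 0.643
```

```bash
python3 look.py g11 .4447 -.3185 .05 3
python3 - <<'E'
import cv2,numpy as np
a=cv2.imread('pics/g11_scene.png')[255:330,260:335]
b=cv2.imread('pics/g11_wrist.png')[150:290,190:320]
f=lambda a:cv2.resize(cv2.convertScaleAbs(a,alpha=1.8),(390,420),interpolation=cv2.INTER_CUBIC)
cv2.imwrite('pics/z13.png',np.hstack([f(a),f(b)]))
E
```

```text
[ 0.4443 -0.3182  0.0149] [ 0.0024  0.0232 -0.9997] yaw 98.23 [-0.9 -0.5 -0.1] [0.03 0.04 0.  ] 0.6427737134328505 10.2 [ -47.9   40.1  100.5    1.5   40.3 -147.3]
scene 244 235
side 298 99
wrist 176 135
```

View pics/z13.png

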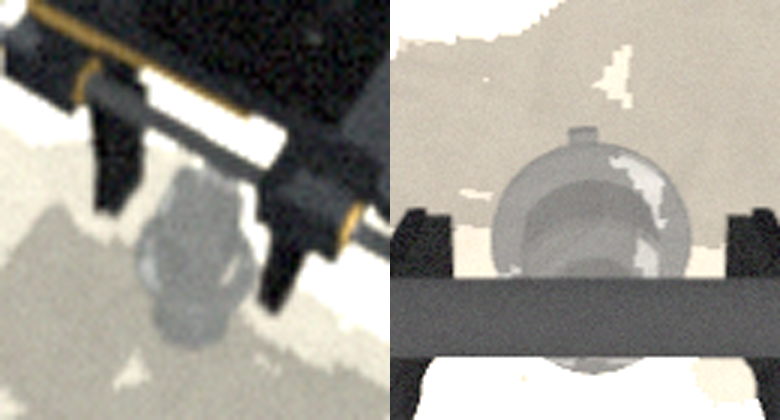

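apply_moves(steps=[{"x": 0, "y": 0, "z": -2, "spin": 0}, {"x": 0, "y": 0, "z": -1.5, "spin": 0}, {"x": 0, "y": 0, "z": 0, "spin": 0}, {"x": 0, "y": 0, "z": 0, "spin": 0}, {"x": 0, "y": 0, "z": 0, "spin": 0}, {"x": 0, "y": 0, "z": 0, "spin": 0}, {"x": 0, "y": 0, "z": 0, "spin": 0}], grip=10)

```text
time_s: 11.05
position: [0.4451, -0.3189, 0.0125]
tcp_rot: [[-0.143, 0.004, -0.99], [0.989, 0.021, -0.143], [0.02, -1.0, -0.007]]
force: [1.2, -0.2, -0.8]
opening: 0.3
```

apply_moves(steps=[{"x": 0, "y": 0, "z": 6, "spin": 0}, {"x": 0, "y": 0, "z": 15, "spin": 0}, {"x": 0, "y": 0, "z": 25, "spin": 0}, {"x": 0, "y": 5, "z": 25, "spin": 0}, {"x": 1, "y": 15, "z": 18, "spin": 0}, {"x": 2, "y": 25, "z": 0, "spin": 0}, {"x": 2, "y": 30, "z": 0, "spin": 0}, {"x": 2, "y": 30, "z": 0, "spin": 0}, {"x": 2, "y": 30, "z": 0, "spin": 0}, {"x": 2, "y": 20, "z": 0, "spin": 0}, {"x": 0, "y": 10, "z": 0, "spin": 0}, {"x": 0, "y": 0, "z": 0, "spin": 0}])

```text
time_s: 12.25
position: [0.4539, -0.1484, 0.1074]
tcp_rot: [[-0.141, 0.004, -0.99], [0.99, 0.021, -0.141], [0.02, -1.0, -0.007]]
force: [-0.1, 0.2, -2.0]
opening: 0.301
```

```bash
python3 look.py h1 .456 -.15 .1 3
python3 - <<'E'
import cv2,numpy as np
a=cv2.imread('pics/h1_scene.png')[170:290,180:330]
b=cv2.imread('pics/h1_side.png')[110:240,250:400]
f=lambda a:cv2.resize(cv2.convertScaleAbs(a,alpha=1.4),(400,340),interpolation=cv2.INTER_CUBIC)
cv2.imwrite('pics/z14.png',np.hstack([f(a),f(b)]))
E
```

```text
[ 0.4539 -0.1484  0.1074] [ 0.0044  0.0206 -0.9998] yaw 98.1 [-0.1  0.2 -2. ] [0.03 0.04 0.02] 0.3008609121365416 12.25 [ -32.4   27.   107.7    1.6   45.8 -131.6]
scene 182 170
side 287 116
wrist 176 135
```

View pics/z14.png

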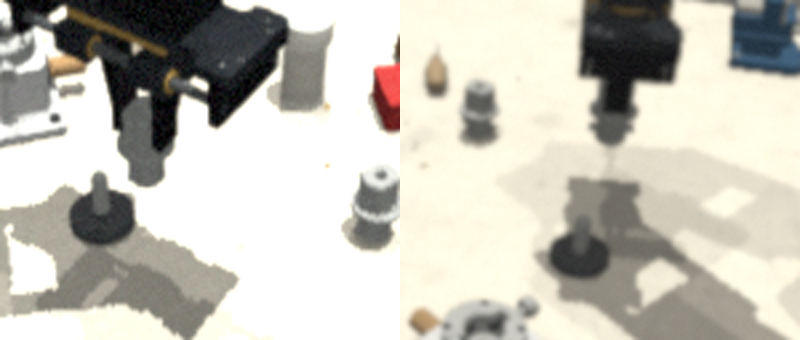

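View pics/h1_wrist.png

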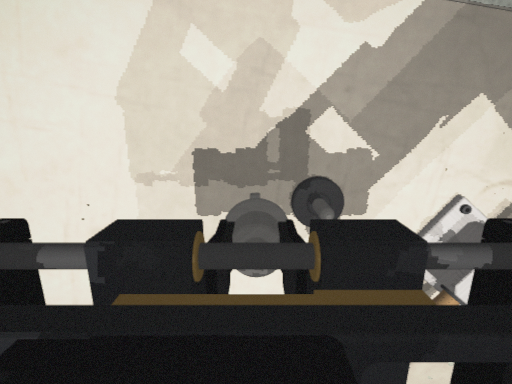

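Run:
```python
import cv2,numpy as np
a=cv2.imread('pics/h1_wrist.png')[170:250,210:360]
cv2.imwrite('pics/z15.png',cv2.resize(cv2.convertScaleAbs(a,alpha=2),(750,400),interpolation=cv2.INTER_CUBIC))
```

```text
(no output)
```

View pics/z15.png

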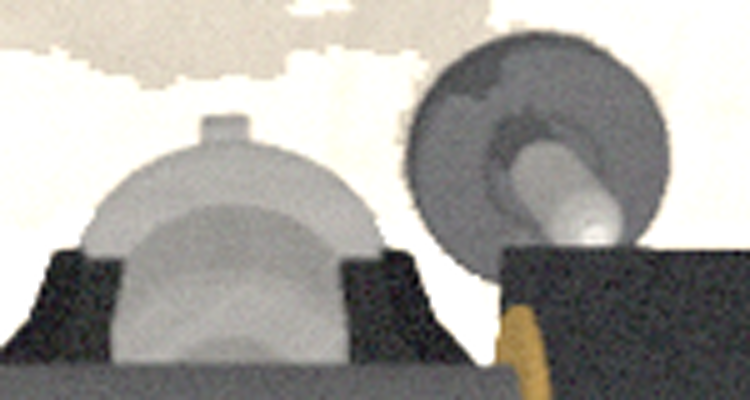

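Run:
```python
from h import *
s=read_state();P=s['position'];p=imaging.camera_params('wrist')
print('foot',ray(p,(317.2,201.6),.012),'r',np.linalg.norm(ray(p,(317.2,201.6),.012)-ray(p,(317.2,176),.012)))
print('nose',ray(p,(328,214),.054))
zb=P[2]-.0125
for dz in(0,.003): print('flange',ray(p,(256.1,227.5),zb+.035+dz),'lug tip',ray(p,(254.6,192.7),zb+.0165+dz),P)
```

```text
foot [ 0.45992409 -0.0831125   0.012     ] r 0.027713829404199395
nose [ 0.45929185 -0.08294009  0.054     ]
flange [ 0.45119938 -0.15215963  0.12995423] lug tip [ 0.43344007 -0.15531933  0.11145423] [ 0.4549969  -0.1507995   0.10745423]
flange [ 0.45002023 -0.1523832   0.13295423] lug tip [ 0.4326652  -0.1554696   0.11445423] [ 0.4549969  -0.1507995   0.10745423]
```

apply_moves(steps=[{"x": 2, "y": 12, "z": 0, "spin": 0}, {"x": 2, "y": 18, "z": 0, "spin": 0}, {"x": 2, "y": 18, "z": 0, "spin": 0}, {"x": 1, "y": 13, "z": 0, "spin": 0}, {"x": 1, "y": 8, "z": -8, "spin": 0}, {"x": 0, "y": 0, "z": -8, "spin": 0}, {"x": 0, "y": 0, "z": -6, "spin": 0}, {"x": 0, "y": 0, "z": 0, "spin": 0}])

```text
time_s: 13.2
position: [0.4652, -0.0832, 0.0832]
tcp_rot: [[-0.131, 0.009, -0.991], [0.991, 0.017, -0.13], [0.016, -1.0, -0.011]]
force: [-1.2, 1.4, -1.7]
opening: 0.301
```

```bash
python3 look.py h2 .461 -.08 .06 2
python3 - <<'E'
import cv2,numpy as np
a=cv2.imread('pics/h2_scene.png')[195:270,185:255]
b=cv2.imread('pics/h2_side.png')[155:225,285:350]
f=lambda a:cv2.resize(cv2.convertScaleAbs(a,alpha=1.6),(390,420),interpolation=cv2.INTER_CUBIC)
cv2.imwrite('pics/z16.png',np.hstack([f(a),f(b)]))
E
```

```text
[ 0.4652 -0.0832  0.0832] [ 0.0087  0.0169 -0.9998] yaw 97.51 [-1.2  1.4 -1.7] [ 0.05  0.03 -0.02] 0.30094884117867104 13.2 [ -24.5   29.1  109.8    1.7   41.  -123.3]
scene 162 168
side 279 145
```

View pics/z16.png

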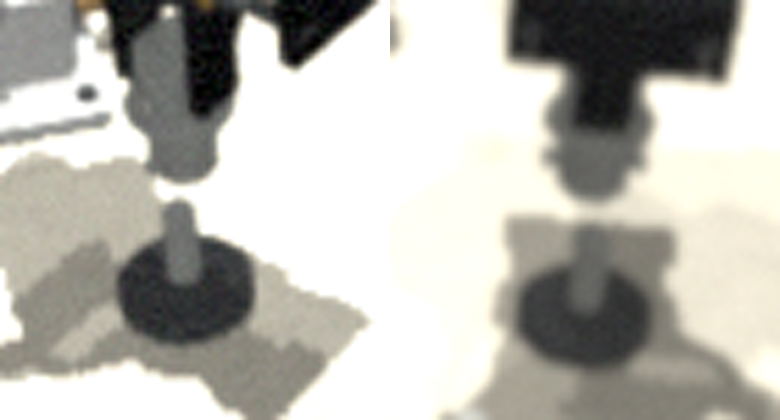

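```bash
cat >> h.py <<'E'
def tri(obs):
    A=[];B=[]
    for p,uv in obs:
        f,cx,cy=K(p);R=np.array(p['R']);d=R.T@np.array([(uv[0]-cx)/f,(uv[1]-cy)/f,1]);d/=np.linalg.norm(d);c=-R.T@np.array(p['t']);M=np.eye(3)-np.outer(d,d);A.append(M);B.append(M@c)
    return np.linalg.solve(sum(A),sum(B))
E
python3 - <<'E'
from h import *
sc=imaging.camera_params('scene');sd=imaging.camera_params('side')
print(read_state()['position'])
print('bush bottom',tri([(sc,(217.4,224.4)),(sd,(318.9,185.9))]))
print('nose',tri([(sc,(216.5,231)),(sd,(318.1,192.3))]))
for z in(.066,.0685,.071): print(z,ray(sc,(217.4,224.4),z),ray(sd,(318.9,185.9),z))
print(ray(sc,(216.5,231),.054),ray(sd,(318.1,192.3),.054))
E
```

```text
[ 0.46566072 -0.08349407  0.08384592]
bush bottom [ 0.46383377 -0.0832892   0.07144185]
nose [ 0.46261415 -0.08120377  0.05275732]
0.066 [ 0.46878363 -0.07827616  0.066     ] [ 0.46381249 -0.08966062  0.066     ]
0.0685 [ 0.4669451  -0.08052691  0.0685    ] [ 0.46348097 -0.08644424  0.0685    ]
0.071 [ 0.46510657 -0.08277765  0.071     ] [ 0.46314945 -0.08322787  0.071     ]
[ 0.46120854 -0.08234128  0.054     ] [ 0.46287787 -0.08000323  0.054     ]
```

apply_moves(steps=[{"x": -1.2, "y": 2.1, "z": 0, "spin": 0}, {"x": 0, "y": 0, "z": -5, "spin": 0}, {"x": 0, "y": 0, "z": -5, "spin": 0}, {"x": 0, "y": 0, "z": -4, "spin": 0}, {"x": 0, "y": 0, "z": -4, "spin": 0}, {"x": 0, "y": 0, "z": -2, "spin": 0}])

```text
time_s: 13.9
position: [0.4652, -0.0827, 0.0629]
tcp_rot: [[-0.129, 0.012, -0.992], [0.992, 0.015, -0.128], [0.014, -1.0, -0.014]]
force: [0.2, -0.8, -2.3]
opening: 0.303
```

```bash
python3 look.py h3 .461 -.08 .06 2
python3 - <<'E'
import cv2,numpy as np
a=cv2.imread('pics/h3_scene.png')[195:270,185:255]
b=cv2.imread('pics/h3_side.png')[155:225,285:350]
f=lambda a:cv2.resize(cv2.convertScaleAbs(a,alpha=1.6),(390,420),interpolation=cv2.INTER_CUBIC)
cv2.imwrite('pics/z17.png',np.hstack([f(a),f(b)]))
E
```

```text
[ 0.4652 -0.0827  0.0629] [ 0.0122  0.0152 -0.9998] yaw 97.39 [ 0.2 -0.8 -2.3] [ 0.   -0.02  0.03] 0.30261221531506627 13.9 [ -24.5   31.3  110.8    1.8   37.6 -123.2]
scene 162 168
side 279 145
```

View pics/z17.png

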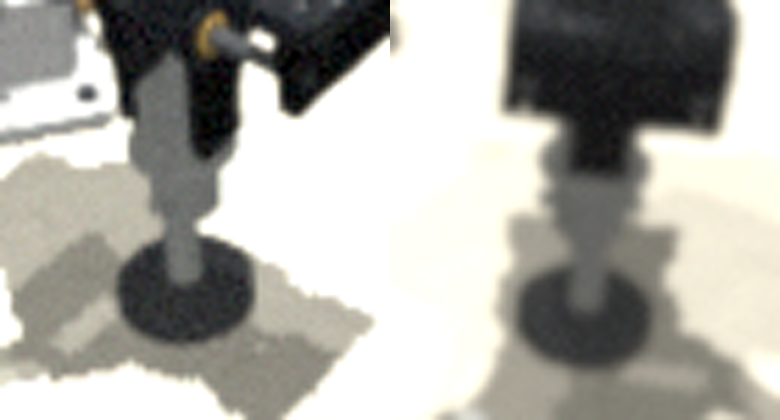

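apply_moves(steps=[{"x": -0.8, "y": 1.4, "z": 0, "spin": 0}, {"x": 0, "y": 0, "z": -3, "spin": 0}, {"x": 0, "y": 0, "z": -3, "spin": 0}, {"x": 0, "y": 0, "z": -3, "spin": 0}])

```text
time_s: 14.4
position: [0.4635, -0.0808, 0.0539]
tcp_rot: [[-0.129, 0.011, -0.992], [0.992, 0.016, -0.129], [0.014, -1.0, -0.013]]
force: [-0.9, -0.2, -1.9]
opening: 0.301
```

apply_moves(steps=[{"x": 0, "y": 0, "z": -4, "spin": 0}, {"x": 0, "y": 0, "z": -4, "spin": 0}, {"x": 0, "y": 0, "z": -4, "spin": 0}, {"x": 0, "y": 0, "z": -4, "spin": 0}])

```text
time_s: 14.8
position: [0.4633, -0.0808, 0.0363]
tcp_rot: [[-0.129, 0.01, -0.992], [0.992, 0.016, -0.129], [0.014, -1.0, -0.012]]
force: [-1.0, 0.3, -0.9]
opening: 0.305
```

apply_moves(steps=[{"x": 0, "y": 0, "z": -4, "spin": 0}, {"x": 0, "y": 0, "z": -3, "spin": 0}, {"x": 0, "y": 0, "z": -2, "spin": 0}])

```text
time_s: 15.1
position: [0.4633, -0.0807, 0.0261]
tcp_rot: [[-0.129, 0.01, -0.992], [0.992, 0.016, -0.129], [0.015, -1.0, -0.012]]
force: [-0.9, 2.5, 19.5]
opening: 0.302
```

apply_moves(steps=[{"x": 0, "y": 0, "z": 0, "spin": 0}, {"x": 0, "y": 0, "z": -0.5, "spin": 0}])

```text
time_s: 15.3
position: [0.4634, -0.0806, 0.0262]
tcp_rot: [[-0.129, 0.01, -0.992], [0.992, 0.016, -0.129], [0.015, -1.0, -0.012]]
force: [-1.4, 0.2, 7.6]
opening: 0.301
```

```bash
python3 look.py h4 .461 -.08 .04 2
python3 - <<'E'
import cv2,numpy as np
a=cv2.imread('pics/h4_scene.png')[195:270,185:255]
b=cv2.imread('pics/h4_side.png')[155:225,285:350]
f=lambda a:cv2.resize(cv2.convertScaleAbs(a,alpha=1.6),(390,420),interpolation=cv2.INTER_CUBIC)
cv2.imwrite('pics/z18.png',np.hstack([f(a),f(b)]))
E
```

```text
[ 0.4634 -0.0806  0.0262] [ 0.0102  0.016  -0.9998] yaw 97.42 [-1.4  0.2  7.6] [0.07 0.4  0.05] 0.3013931492534891 15.3 [ -24.3   35.5  112.2    2.    32.2 -123.4]
scene 163 175
side 278 151
```

View pics/z18.png

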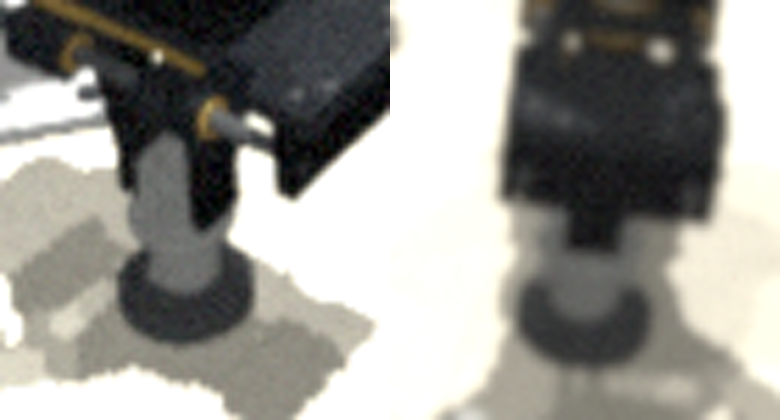

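apply_moves(steps=[{"x": 0, "y": 0, "z": 8, "spin": 0}, {"x": 0, "y": 0, "z": 12, "spin": 0}, {"x": 0, "y": 0, "z": 15, "spin": 0}, {"x": 0, "y": 0, "z": 15, "spin": 0}, {"x": 0, "y": 0, "z": 15, "spin": 0}, {"x": 0, "y": 5, "z": 15, "spin": 0.05}, {"x": 2, "y": 15, "z": 10, "spin": 0.1}, {"x": 4, "y": 20, "z": 0, "spin": 0.1}, {"x": 5, "y": 20, "z": 0, "spin": 0.1}, {"x": 5, "y": 20, "z": 0, "spin": 0.1}, {"x": 5, "y": 20, "z": 0, "spin": 0.1}, {"x": 0, "y": 0, "z": 0, "spin": 0}])

```text
time_s: 16.6
position: [0.4911, 0.0201, 0.1254]
tcp_rot: [[-0.643, 0.019, -0.766], [0.766, 0.019, -0.642], [0.002, -1.0, -0.026]]
force: [0.2, 0.1, -1.5]
opening: 0.301
```

apply_moves(steps=[{"x": 3, "y": 15, "z": 0, "spin": 0.1}, {"x": 3, "y": 20, "z": 0, "spin": 0.1}, {"x": 3, "y": 20, "z": 0, "spin": 0.1}, {"x": 3, "y": 17, "z": -5, "spin": 0.03}, {"x": 1, "y": 8, "z": -5, "spin": 0}, {"x": 0, "y": 0, "z": 0, "spin": 0}])

```text
time_s: 17.2
position: [0.5057, 0.0997, 0.1165]
tcp_rot: [[-0.858, 0.016, -0.513], [0.513, 0.021, -0.858], [-0.003, -1.0, -0.027]]
force: [0.6, 0.4, -1.7]
opening: 0.296
```

```bash
python3 look.py j1 .5035 .1055 .09 3
python3 - <<'E'
import cv2,numpy as np
a=cv2.imread('pics/j1_scene.png')[140:230,140:225]
b=cv2.imread('pics/j1_side.png')[180:290,230:335]
f=lambda a:cv2.resize(cv2.convertScaleAbs(a,alpha=1.4),(400,420),interpolation=cv2.INTER_CUBIC)
cv2.imwrite('pics/z19.png',np.hstack([f(a),f(b)]))
E
```

```text
[0.5057 0.0997 0.1165] [ 0.0162  0.0214 -0.9996] yaw 149.15 [ 0.6  0.4 -1.7] [ 0.02  0.13 -0.04] 0.29613986961081623 17.2 [  -2.1   27.9  103.     1.7   48.2 -152.4]
scene 124 117
side 242 186
wrist 176 135
```

View pics/z19.png

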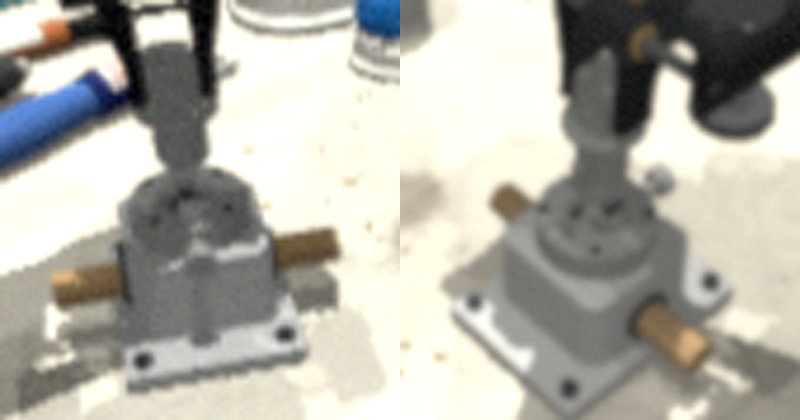

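View pics/j1_wrist.png

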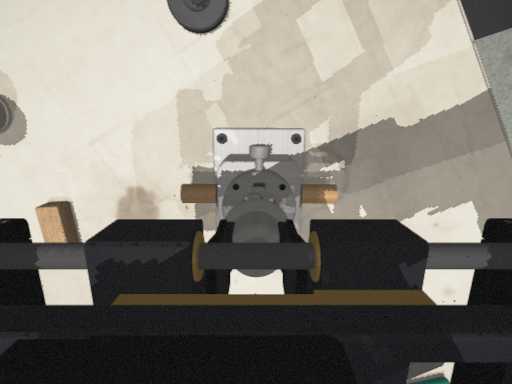

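Run:
```python
import cv2,numpy as np
a=cv2.imread('pics/j1_wrist.png')[120:260,175:345]
cv2.imwrite('pics/z20.png',cv2.resize(cv2.convertScaleAbs(a,alpha=1.7),(728,600),interpolation=cv2.INTER_CUBIC))
s=cv2.imread('pics/scene0.png')[160:230,140:220];d=cv2.imread('pics/side0.png')[210:290,235:325]
f=lambda a:cv2.resize(cv2.convertScaleAbs(a,alpha=1.3),None,fx=8,fy=8,interpolation=cv2.INTER_CUBIC)
cv2.imwrite('pics/z21.png',f(s));cv2.imwrite('pics/z22.png',f(d)[:600,:])
```

```text
(no output)
```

View pics/z20.png

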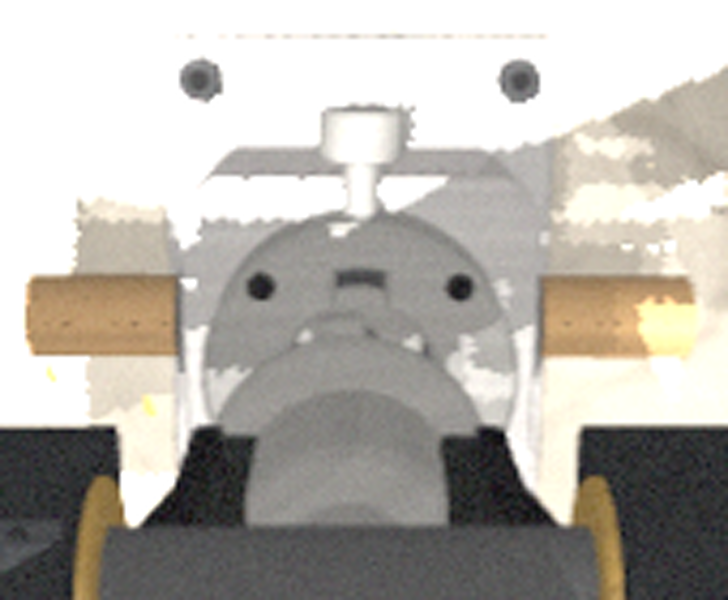

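View pics/z21.png

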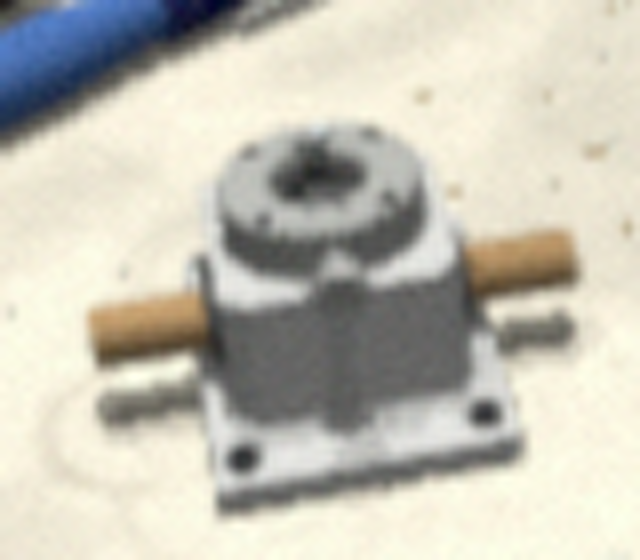

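View pics/z22.png

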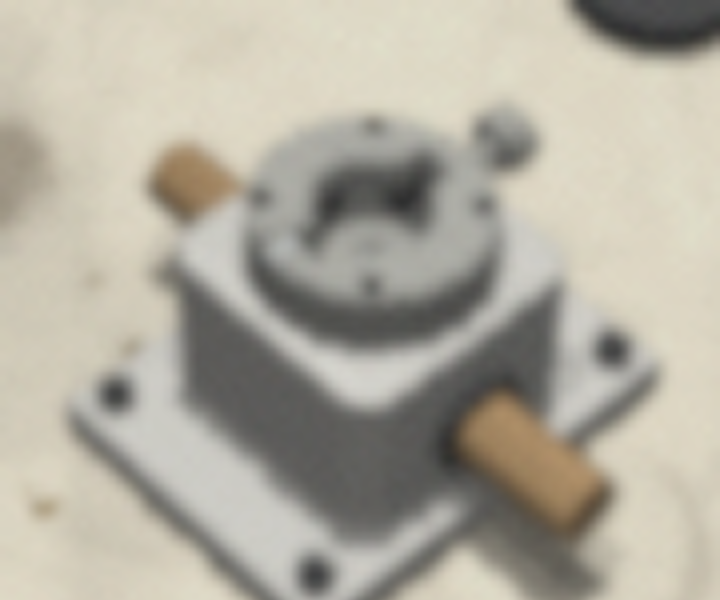

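Run:
```python
from h import *
sc=imaging.camera_params('scene');sd=imaging.camera_params('side');s=read_state();print(s['position'])
a,b=(179.4,181.6),(281.2,235.0)
print('collar',tri([(sc,a),(sd,b)]),ray(sc,a,.078),ray(sd,b,.078))
w=imaging.camera_params('wrist')
c=lambda q:(175+(q[0]+.5)/4.282-.5,120+(q[1]+.5)/4.2857-.5)
h=[ray(w,c(q),.078) for q in((260,287),(459,288))];m=(h[0]+h[1])/2;d=h[1]-h[0];print('rim holes',m,np.linalg.norm(d),np.degrees(np.arctan2(d[1],d[0])))
print('jig ctr',m+np.array([np.cos(np.radians(59)),np.sin(np.radians(59)),0])*.0194)
h=[ray(w,c(q),.012) for q in((201,80),(520,80))];d=h[1]-h[0];print('plate holes',(h[0]+h[1])/2,np.linalg.norm(d),np.degrees(np.arctan2(d[1],d[0])))
bb=(178.06,173.0)
for z in(.102,.104): print('bush bottom scene',ray(sc,bb,z))
zz=s['position'][2]
# side: shank column
print('side proj of candidates',[proj(sd,X)[0].round(1).tolist() for X in ([.5035,.100,zz-.0125+.01],)], 230+(603-400)*105/400-.4)
```

```text
[0.50613776 0.09869044 0.1170073 ]
collar [0.50665649 0.10336098 0.07782506] [0.50731234 0.10332886 0.078     ] [0.50598409 0.10393837 0.078     ]
rim holes [0.49647234 0.08650598 0.078     ] 0.038808535658268965 148.85062854990878
jig ctr [0.50646407 0.10313502 0.078     ]
plate holes [0.47849273 0.05744423 0.012     ] 0.07646662782996141 149.1145656685763
bush bottom scene [0.50892891 0.10563608 0.102     ]
bush bottom scene [0.50718388 0.10294509 0.104     ]
side proj of candidates [[283.5, 220.6]] 282.88750000000005
```

Run:
```python
from h import *
sc=imaging.camera_params('scene');sd=imaging.camera_params('side')
for X in ([.506,.0977,.1045],[.506,.0997,.1045],[.508,.1017,.1045],[.506,.1017,.1045]): print(X,proj(sc,X).round(1),proj(sd,X).round(1))
```

```text
[0.506, 0.0977, 0.1045] [[179.  173.8]] [[282.4 223.3]]
[0.506, 0.0997, 0.1045] [[178.5 173.5]] [[282.1 224. ]]
[0.508, 0.1017, 0.1045] [[178.6 172.9]] [[280.9 224.5]]
[0.506, 0.1017, 0.1045] [[178.  173.2]] [[281.9 224.7]]
```

apply_moves(steps=[{"x": 0.3, "y": 2.5, "z": 0, "spin": 0}, {"x": 0.3, "y": 2.5, "z": -5, "spin": 0}, {"x": 0, "y": 0, "z": -6, "spin": 0}, {"x": 0, "y": 0, "z": -6, "spin": 0}, {"x": 0, "y": 0, "z": -2, "spin": 0}])

```text
time_s: 17.85
position: [0.5071, 0.1018, 0.0971]
tcp_rot: [[-0.856, 0.018, -0.517], [0.517, 0.021, -0.856], [-0.005, -1.0, -0.027]]
force: [0.5, 0.0, -2.8]
opening: 0.298
```

```bash
python3 look.py j2 .5035 .1055 .09 3
python3 - <<'E'
import cv2,numpy as np
a=cv2.imread('pics/j2_scene.png')[140:210,145:215]
b=cv2.imread('pics/j2_side.png')[185:265,245:325]
f=lambda a:cv2.resize(cv2.convertScaleAbs(a,alpha=1.5),(400,400),interpolation=cv2.INTER_CUBIC)
cv2.imwrite('pics/z23.png',np.hstack([f(a),f(b)]))
a=cv2.imread('pics/j2_wrist.png')[120:260,175:345]
cv2.imwrite('pics/z24.png',cv2.resize(cv2.convertScaleAbs(a,alpha=1.7),(728,600),interpolation=cv2.INTER_CUBIC))
E
```

```text
[0.5071 0.1018 0.0971] [ 0.0182  0.0205 -0.9996] yaw 148.85 [ 0.5  0.  -2.8] [0.15 0.1  0.02] 0.29815745530331916 17.85 [  -1.8   29.9  103.7    1.7   45.4 -151.9]
scene 124 117
side 242 186
wrist 176 135
```

View pics/z23.png

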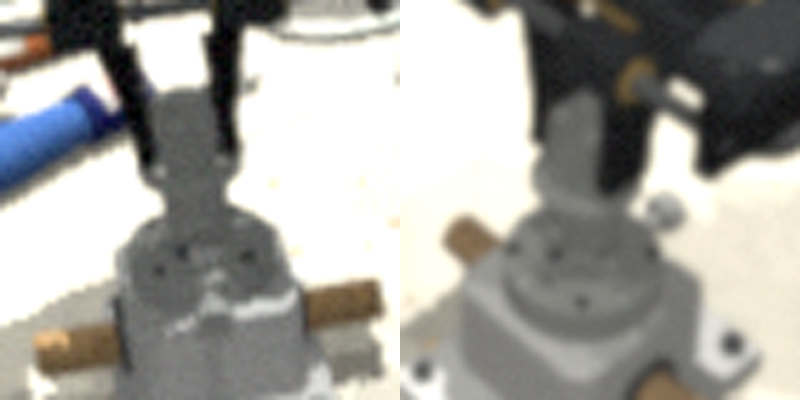

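View pics/z24.png

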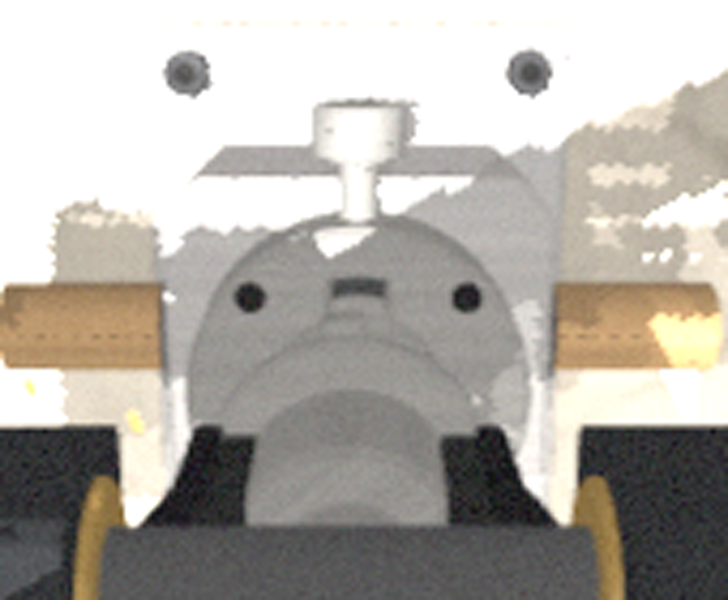

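Run:
```python
from h import *
s=read_state();print(s['position'])
w=imaging.camera_params('wrist')
c=lambda q:(175+(q[0]+.5)/4.282-.5,120+(q[1]+.5)/4.2857-.5)
u=np.array([np.cos(np.radians(59)),np.sin(np.radians(59)),0]);v=np.array([-u[1],u[0],0])
h=[ray(w,c(q),.078) for q in((249,297),(467,297))];m=(h[0]+h[1])/2;d=h[1]-h[0]
J=m+u*.0194;print('jig',J,np.linalg.norm(d),np.degrees(np.arctan2(d[1],d[0])))
k=ray(w,c((358,278)),.078);print('key end dist',(J-k)@u,(J-k)@v)
zb=s['position'][2]-.0125
for q,z in(((357,311),zb+.0165),): 
    L=ray(w,c(q),z);B=L+u*.0205;print('bush from lug',B,'rel jig',(B-J)@u,(B-J)@v)
F=ray(w,c((348,335)),zb+.035)+u*.022;print('bush from flange edge',F,(F-J)@u,(F-J)@v)
```

```text
[0.50754459 0.10185545 0.09763667]
jig [0.50649235 0.10331304 0.078     ] 0.03898223535239998 148.94555983572297
key end dist 0.022898631569344238 -9.951200150187417e-06
bush from lug [0.50514765 0.10067464 0.10163667] rel jig -0.0029541270352096026 -0.0002062362003605255
bush from flange edge [0.50622006 0.09988723 0.12013667] -0.0030767287307248902 -0.001531023210396201
```

apply_moves(steps=[{"x": 0.2, "y": 2.4, "z": 0, "spin": 0}, {"x": 0, "y": 0, "z": 0, "spin": 0}])

```text
time_s: 18.2
position: [0.5081, 0.1044, 0.0978]
tcp_rot: [[-0.856, 0.02, -0.517], [0.517, 0.021, -0.856], [-0.006, -1.0, -0.028]]
force: [1.0, 0.1, -2.2]
opening: 0.3
```

apply_moves(steps=[{"x": 0, "y": 0, "z": -3, "spin": 0}, {"x": 0, "y": 0, "z": -3, "spin": 0}, {"x": 0, "y": 0, "z": -3, "spin": 0}])

```text
time_s: 18.5
position: [0.5088, 0.1046, 0.089]
tcp_rot: [[-0.856, 0.022, -0.516], [0.517, 0.02, -0.856], [-0.008, -1.0, -0.029]]
force: [0.3, -0.1, -1.4]
opening: 0.3
```

apply_moves(steps=[{"x": -1, "y": 0, "z": -2, "spin": 0}, {"x": 0, "y": 0, "z": -2, "spin": 0}, {"x": 0, "y": 0, "z": -2, "spin": 0}])

```text
time_s: 18.8
position: [0.5074, 0.1046, 0.0821]
tcp_rot: [[-0.856, 0.021, -0.516], [0.517, 0.02, -0.856], [-0.007, -1.0, -0.028]]
force: [0.1, 0.3, -2.4]
opening: 0.299
```

apply_moves(steps=[{"x": 0, "y": 0, "z": -2, "spin": 0}, {"x": 0, "y": 0, "z": -2, "spin": 0}, {"x": 0, "y": 0, "z": -2, "spin": 0}])

```text
time_s: 19.1
position: [0.5074, 0.1045, 0.0755]
tcp_rot: [[-0.856, 0.021, -0.517], [0.517, 0.021, -0.856], [-0.007, -1.0, -0.028]]
force: [0.7, -0.1, -1.2]
opening: 0.303
```

apply_moves(steps=[{"x": 0, "y": 0, "z": -3, "spin": 0}, {"x": 0, "y": 0, "z": -3, "spin": 0}, {"x": 0, "y": 0, "z": -3, "spin": 0}, {"x": 0, "y": 0, "z": -3, "spin": 0}])

```text
time_s: 19.5
position: [0.508, 0.1048, 0.0638]
tcp_rot: [[-0.856, 0.022, -0.517], [0.517, 0.021, -0.856], [-0.008, -1.0, -0.03]]
force: [-1.8, 1.0, 7.1]
opening: 0.298
```

apply_moves(steps=[{"x": -0.5, "y": 0, "z": -2.5, "spin": 0}, {"x": 0, "y": 0, "z": -2, "spin": 0}])

```text
time_s: 19.7
position: [0.5082, 0.105, 0.0606]
tcp_rot: [[-0.856, 0.024, -0.517], [0.517, 0.021, -0.856], [-0.01, -0.999, -0.031]]
force: [-2.5, 0.0, 9.9]
opening: 0.298
```

apply_moves(steps=[{"x": -0.5, "y": 0, "z": -2, "spin": 0}])

```text
time_s: 19.8
position: [0.5085, 0.1051, 0.0601]
tcp_rot: [[-0.856, 0.026, -0.516], [0.517, 0.021, -0.856], [-0.011, -0.999, -0.032]]
force: [-1.7, 0.1, 19.9]
opening: 0.303
```

apply_moves(steps=[{"x": -0.3, "y": 0, "z": -1, "spin": -0.08}, {"x": -0.3, "y": 0, "z": -1, "spin": -0.1}, {"x": -0.3, "y": 0, "z": -1, "spin": -0.1}])

```text
time_s: 20.1
position: [0.5081, 0.1048, 0.0605]
tcp_rot: [[-0.674, 0.034, -0.738], [0.738, 0.012, -0.674], [-0.014, -0.999, -0.033]]
force: [-1.8, -0.9, 9.7]
opening: 0.303
```

apply_moves(steps=[{"x": 0, "y": 0, "z": -1.5, "spin": -0.12}, {"x": 0, "y": 0, "z": -1.5, "spin": -0.12}, {"x": 0, "y": 0, "z": -1.5, "spin": -0.12}])

```text
time_s: 20.4
position: [0.509, 0.104, 0.0602]
tcp_rot: [[-0.36, 0.039, -0.932], [0.933, -0.004, -0.36], [-0.018, -0.999, -0.035]]
force: [-3.6, -0.8, 14.4]
opening: 0.299
```

```bash
python3 look.py k1 .5066 .1033 .09 2
```

```text
[0.509  0.104  0.0602] [ 0.0388 -0.0039 -0.9992] yaw 111.08 [-3.6 -0.8 14.4] [-0.05  0.9   0.11] 0.29873536480517526 20.4 [  -0.7   33.4  105.6   -0.3   38.8 -111.5]
scene 125 117
side 241 185
```

View pics/k1.png

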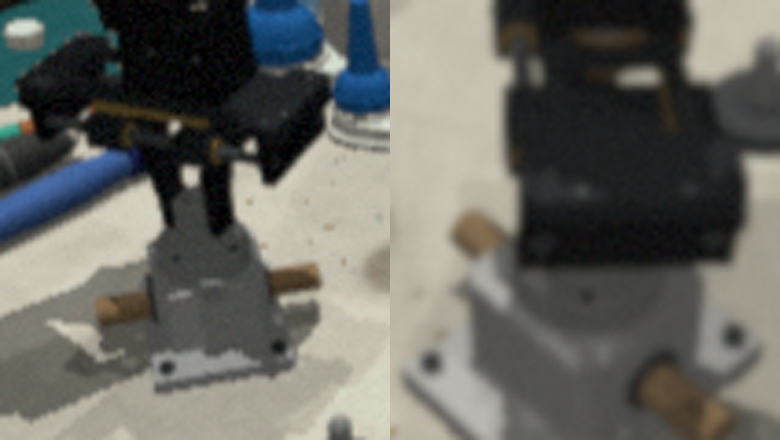

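apply_moves(steps=[{"x": -0.5, "y": 0, "z": -1.5, "spin": -0.12}, {"x": -0.5, "y": 0, "z": -1.5, "spin": -0.12}, {"x": -0.5, "y": 0, "z": -1.5, "spin": -0.12}, {"x": -0.5, "y": 0, "z": -1.5, "spin": -0.12}])

```text
time_s: 20.9
position: [0.5089, 0.103, 0.0603]
tcp_rot: [[0.124, 0.039, -0.992], [0.992, -0.025, 0.123], [-0.02, -0.999, -0.042]]
force: [-1.4, 0.2, 12.9]
opening: 0.301
```

```bash
python3 -c "
from h import *
s=read_state();R=s['tcp_rot'];print(s['position'],R[:,1],np.degrees(np.arctan2(R[1,0],R[0,0])),s['force'],s['moment'])"
```

```text
[0.50891949 0.10300387 0.0603082 ] [ 0.03885358 -0.02528286 -0.99892501] 82.87036297246522 [-1.36725198  0.1960185  12.87631242] [0.04762769 0.52016255 0.02941383]
```

apply_moves(steps=[{"x": 0, "y": 0, "z": -1.5, "spin": -0.12}, {"x": 0, "y": 0, "z": -1.5, "spin": -0.08}])

```text
time_s: 21.1
position: [0.5087, 0.1029, 0.0603]
tcp_rot: [[0.326, 0.034, -0.945], [0.945, -0.033, 0.325], [-0.021, -0.999, -0.043]]
force: [-3.3, -0.7, 15.2]
opening: 0.298
```

```bash
cat > st.py <<'E'
from h import *
s=read_state();R=s['tcp_rot'];print(s['position'].round(4),R[:,1].round(4),np.degrees(np.arctan2(R[1,0],R[0,0])).round(2),s['force'].round(1),s['moment'].round(3),s['time_s'])
E
python3 st.py
```

```text
[0.5087 0.1029 0.0603] [ 0.0338 -0.0335 -0.9989] 70.95 [-3.3 -0.7 15.2] [0.023 0.729 0.065] 21.1
```

apply_moves(steps=[{"x": 0, "y": 0, "z": -1.5, "spin": -0.06}, {"x": 0, "y": 0, "z": -1.5, "spin": -0.06}])

```text
time_s: 21.3
position: [0.5085, 0.1027, 0.0603]
tcp_rot: [[0.44, 0.03, -0.898], [0.898, -0.039, 0.439], [-0.022, -0.999, -0.044]]
force: [-3.0, -0.0, 14.2]
opening: 0.297
```

```bash
python3 st.py
```

```text
[0.5085 0.1027 0.0603] [ 0.0304 -0.0388 -0.9988] 63.91 [-3.  -0.  14.2] [0.098 0.669 0.578] 21.3
```

```bash
python3 look.py k2 .5066 .1033 .09 3
python3 - <<'E'
import cv2,numpy as np
a=cv2.imread('pics/k2_scene.png')[140:210,145:215]
b=cv2.imread('pics/k2_wrist.png')[140:260,190:330]
f=lambda a:cv2.resize(cv2.convertScaleAbs(a,alpha=2),(400,400),interpolation=cv2.INTER_CUBIC)
cv2.imwrite('pics/z25.png',np.hstack([f(a),f(b)]))
E
```

```text
[0.5085 0.1027 0.0603] [ 0.0304 -0.0388 -0.9988] yaw 63.91 [-3.  -0.  14.2] [0.1  0.67 0.58] 0.29719384039143043 21.3 [  0.5  33.7 104.9  -3.5  39.7 -60.7]
scene 125 117
side 241 185
wrist 176 135
```

View pics/z25.png

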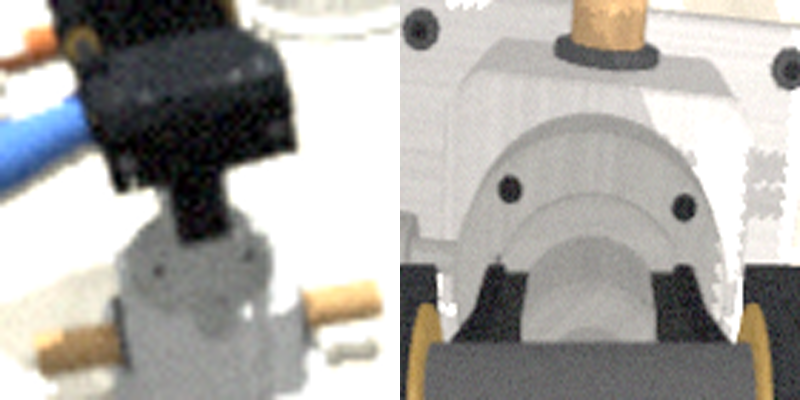

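apply_moves(steps=[{"x": 2, "y": -2.5, "z": -0.8, "spin": -0.01}, {"x": 2, "y": -2.5, "z": -0.8, "spin": -0.01}, {"x": 2, "y": -2.5, "z": -0.8, "spin": -0.01}])

```text
time_s: 21.75
position: [0.5085, 0.1024, 0.0604]
tcp_rot: [[0.461, 0.021, -0.887], [0.887, -0.03, 0.46], [-0.017, -0.999, -0.033]]
force: [-4.7, 10.1, 10.2]
opening: 0.3
```

```bash
python3 st.py
```

```text
[0.5085 0.1024 0.0604] [ 0.0212 -0.0299 -0.9993] 62.54 [-4.7 10.1 10.2] [1.987 0.868 0.96 ] 21.75
```

apply_moves(steps=[{"x": 2, "y": -2.5, "z": -1.2, "spin": 0}, {"x": 2, "y": -2.5, "z": -1.2, "spin": 0}, {"x": 2, "y": -2.5, "z": -1.2, "spin": 0}, {"x": 2, "y": -2.5, "z": -1.2, "spin": 0}])

```text
time_s: 22.15
position: [0.5081, 0.1028, 0.0604]
tcp_rot: [[0.453, 0.01, -0.892], [0.892, -0.018, 0.452], [-0.011, -1.0, -0.017]]
force: [-6.1, 9.3, 14.7]
opening: 0.302
```

```bash
python3 st.py
```

```text
[0.5081 0.1028 0.0604] [ 0.0103 -0.0178 -0.9998] 63.09 [-6.1  9.3 14.7] [1.752 0.846 0.708] 22.15
```

apply_moves(steps=[{"x": 1, "y": -2.8, "z": -1.2, "spin": 0}, {"x": 1, "y": -2.8, "z": -1.2, "spin": 0}, {"x": 1, "y": -2.8, "z": -1.2, "spin": 0}, {"x": 1, "y": -2.8, "z": -1.2, "spin": 0}])

```text
time_s: 22.55
position: [0.508, 0.1029, 0.0604]
tcp_rot: [[0.447, 0.008, -0.895], [0.895, -0.003, 0.447], [0.001, -1.0, -0.009]]
force: [-5.0, 10.6, 12.4]
opening: 0.302
```

```bash
python3 st.py
```

```text
[0.508  0.1029 0.0604] [ 0.0082 -0.0033 -1.    ] 63.45 [-5.  10.6 12.4] [1.86  0.579 0.603] 22.55
```

apply_moves(steps=[{"x": 0, "y": 0, "z": -1.5, "spin": -0.03}, {"x": 0, "y": 0, "z": -3, "spin": -0.03}])

```text
time_s: 22.75
position: [0.5082, 0.1034, 0.06]
tcp_rot: [[0.491, 0.011, -0.871], [0.871, -0.007, 0.491], [-0.0, -1.0, -0.012]]
force: [-7.2, -0.7, 28.3]
opening: 0.303
```

```bash
python3 st.py;  python3 look.py k3 .5066 .1033 .09 3; python3 st.py
python3 - <<'E'
import cv2,numpy as np
a=cv2.imread('pics/k3_scene.png')[140:210,145:215]
b=cv2.imread('pics/k3_wrist.png')[140:260,190:330]
f=lambda a:cv2.resize(cv2.convertScaleAbs(a,alpha=2),(400,400),interpolation=cv2.INTER_CUBIC)
cv2.imwrite('pics/z26.png',np.hstack([f(a),f(b)]))
E
```

```text
[0.5082 0.1034 0.06  ] [ 0.0106 -0.0065 -0.9999] 60.57 [-7.2 -0.7 28.3] [-0.181  1.328  0.832] 22.75
[0.5082 0.1034 0.06  ] [ 0.0106 -0.0065 -0.9999] yaw 60.57 [-7.2 -0.7 28.3] [-0.18  1.33  0.83] 0.303253028330098 22.75 [ -0.6  33.9 104.4  -0.6  41.2 -60.8]
scene 125 117
side 241 185
wrist 176 135
[0.5082 0.1034 0.0599] [ 0.0107 -0.0059 -0.9999] 60.52 [-4.1  0.2 19.9] [-0.097  0.813  0.597] 22.9
```

View pics/z26.png

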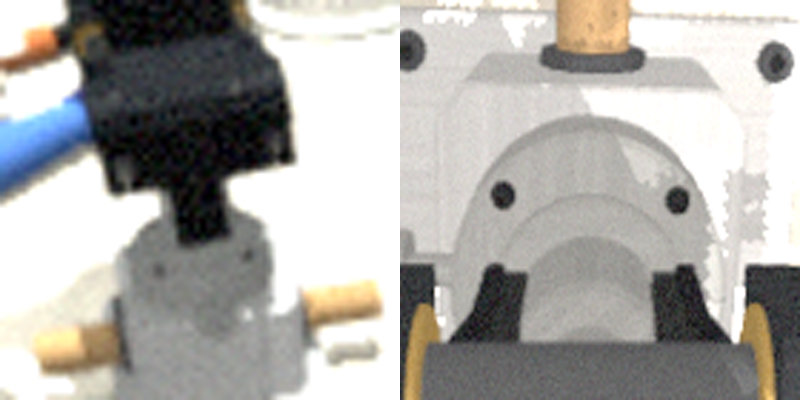

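View pics/k3_scene.png

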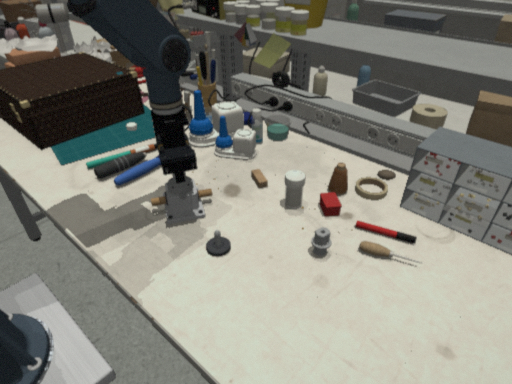

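Run:
```python
from h import *
import subprocess
for i in range(4):
    imaging.capture('scene')
    s=read_state();print(s['position'].round(4),s['force'].round(1),s['moment'].round(2),s['opening'])
for cam in('scene','side'):
    imaging.capture(cam);p=imaging.camera_params(cam)
    for n in('bush_narrow','jar_09','beech_block','rivet_tin'):
        for d in spotter.cut_out(n,cam)[:1]: print(cam,n,round(d['score'],2),d['rect'])
```

```text
[0.5082 0.1034 0.0599] [-4.5 -0.6 20.5] [-0.08  0.86  0.6 ] 0.3050305762326022
[0.5082 0.1034 0.0599] [-5.1  0.7 21.3] [-0.01  0.83  0.64] 0.3069959301772379
[0.5082 0.1034 0.0599] [-4.6 -0.5 20.5] [0.02 0.82 0.64] 0.30494966085730724
[0.5082 0.1034 0.0599] [-4.   0.7 20.4] [-0.02  0.83  0.58] 0.3004682236293472
scene bush_narrow 0.66 [311.8, 228.4, 22.8, 27.0]
scene jar_09 0.64 [173.9, 175.1, 15.7, 13.8]
scene beech_block 0.66 [249.0, 169.5, 17.6, 18.6]
scene rivet_tin 0.75 [317.5, 194.5, 20.1, 23.8]
side bush_narrow 0.69 [309.3, 195.8, 18.3, 19.5]
side jar_09 0.88 [216.9, 151.9, 21.1, 37.5]
side beech_block 0.92 [184.5, 200.2, 31.9, 27.0]
side rivet_tin 0.33 [186.0, 203.1, 28.3, 24.6]
```

```bash
python3 -c "
from h import *
print(job.hand_in())"
```

```text
the job is handed in; nothing more can be done
None
```

The wide bush has been proved on the gauge and is now in the jig collar, turned to its stop and still gripped and pressed down. I handed the job in at about 23 s of the 48 s allowed.

**What I did**
- **Picking the bush:** I took the bush at about (0.445, -0.319). From above I could see the bench through its bore, so it is the wide one.
- **Gauge:** I slid it down over the pin until it stood on the seat. Contact force reached 19.5 N with its lower end reading 13.6 mm, against the seat at 14 mm.
- **Jig:** I put it in with the lugs in the keyways, pushed it home against the spring, and twisted it clockwise until the torque rose at the stop.

**Last checks**
- **Press:** the force held steady at 20–21 N over several readings, against 12 N from the spring. The lower end reads 47.7 mm, where 48 mm is fully home.
- **Stop:** a steady 0.6 N m pushes back against the turn.
- **Tilt:** the tool is about 0.7° off vertical. It had crept to nearly 3° while pressing, so I worked it back. I could not see flange flatness directly; I infer it from height and tilt.
- **Other things:** the jar, block and tin look undisturbed, and the narrow bush is still standing in the scene picture. The network's boxes for the jar (scene camera) and for the narrow bush and tin (side camera) landed on other objects, so I discounted those.

**What disagreed**
- **Fingertips:** they sat about 28 mm behind the reported TCP, not 8 mm ahead of it. I found this in the pictures and by touching the top of the bush, so the grip height was set from that contact.
- **Twist angle:** the tool turned about 88°, where the stop is given at 80°. I put the difference down to play in the keyways, clearance and flex, but did not confirm it.

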